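# Clip the temperature sensor onto the leaning gel cassette

### The job

Squeeze the blue clip-on temperature sensor open to take it off the parking rail and, holding it squeezed open, slide it over the sloping top edge of the glass gel cassette between the two red lines. Ease it down gently until its sprung copper foot is pushed fully home on the glass, then, keeping it pressed home, let the jaws close there and leave it clipped on, square to the edge, with the foot still home. Leave the orange sensor, the cassette's lean and everything else as they are.

Things in the scene. Friction and masses are not known exactly. Their poses are not given: they have to be found in the camera images.
- clip: Blue clip-on sensor, a sprung clip like a clothes peg, 108 x 26 mm, about 100 g. Origin on its pivot; z from jaws to handles; y along the pivot (along the edge it is clipped to); x across the jaws, the squeeze direction. The frame belongs to its -x half: squeezed fully in parallel fingers, that half turns 0.2 rad about y off the clip's middle line.
- clip_grip (a point): Point on the blue clip 40 mm above the pivot, between the handles. Handles run 8 to 58 mm above the pivot, at rest spread 0.2 rad each side of z: 33 mm wide outside at the foot, 50 at the top. Fully squeezed the outer faces are parallel, 28 mm apart, at a hard stop. Squeezing takes 5 N at the tops to start, about 13 N here at the end.
- clip_throat (a point): Point on the blue clip 9 mm below the pivot, on its white round middle, as far as an edge can enter. Rubber jaw pads lie 18 to 40 mm below the pivot, at rest flat on the plate at x = -4 and +4 mm, gripping it with about 10 N; flared tips reach 50 mm below. Fully squeezed the pads stand 15 to 24 mm apart.
- clip_jaw (a joint): Opening of the blue clip, rad between its halves: 0 when closed on an 8 mm edge (as on the rail or the glass), 0.40 squeezed fully open, -0.2 shut on nothing.
- clip_seat (a joint): How far the copper foot in the blue clip's throat is pushed in, m: 0 free (its face 15 mm below the pivot), 0.006 fully home. Its spring pushes back with 1 N at first and 3 N at the end; then the edge meets the clip's solid middle. Opening fingers can drag the clip back off home before its jaws grip: follow it down as they open.
- other_clip: The orange sensor, same shape and axes as the blue one, on the same rail: stays there.
- rail: Grey parking rail, fixed down: base 70 x 200 x 12 mm, aluminium upright 8 mm thick, 190 mm long, top edge 75 mm above the bench. Origin under its centre on the bench, y along the upright, z up. Both clips sit on it upright, 74 to 106 mm apart, pivots 90 mm above the bench, axes parallel to the rail's. Which of them is at which end varies.
- spot (a point): Place for the clip on the leaning cassette: midway between the red lines (48 mm apart), in mid-thickness of the 8 mm glass, level with the tops of the grey side posts. z along the glass out over its top edge (up and to the robot's side), y along the edge, x square to the glass. The glass edge stands 6 to 18 mm beyond this point along z, not measured: find it by touch.
- stand: White base of the cassette stand, 130 x 240 x 25 mm, fixed down, carrying the leaning holder and glass (182 mm wide). Origin under its centre on the bench; the holder's hinge runs along its y, 45 mm above the bench. A grey clip like the blue one is already fitted on the glass 87 mm from the spot along +y; a side post stands 50 to 64 mm from the spot along -y.
- holder (a joint): Lean of the cassette from upright, its top towards the robot's side, rad (0.42 to 0.70). The hinge, 100 mm below the spot along the glass, is stiff: it should not be moved.
- dishes: Bystander: stack of four clear round dishes, 90 mm across, 60 mm high. Origin under its centre.
- beaker: Bystander: glass beaker, 72 mm across, 95 mm high. Origin under its centre.
- reagent: Bystander: brown bottle with blue cap, 68 mm across, 140 mm high. Origin under its centre.
- tipbox: Bystander: white and blue tip box, 85 x 125 x 67 mm. Origin under its centre.
- tuberack: Bystander: green open rack, 70 x 160 x 50 mm. Origin under its centre.
- pipette: Bystander: white pipette lying down, 240 mm long, 26 mm high. Origin under it near its middle.
Mind the look-alikes: they are no part of the job. What is shaped like the rail but pink is not meant. Of the things that look like the clip, the largest one is meant.

How it is judged (in metres and radians):
On the way, in this order (a step that is already met when the one before it is completed fails the run):
1. the blue clip is squeezed open (value of joint clip_jaw above 0.2 rad), for 0.1 s.
2. it is lifted clear of the rail (z of clip in the frame of rail above 0.15 m), for 0.1 s.
3. held squeezed open, it straddles the glass edge between the red lines (value of joint clip_jaw above 0.2 rad and x of clip in the frame of spot between -0.008 and 0.008 m and y of clip in the frame of spot between -0.014 and 0.014 m and z of clip in the frame of spot below 0.036 m), for 0.1 s.
At the end, for the whole second after the job is handed in: The blue clip, released and at rest, is closed on the glass (clip_jaw within 0.07 of 0), pivot within 5 mm of the glass's middle plane and 11 mm of the middle between the red lines, axes within 0.15 rad of the glass's, foot pushed in more than 4 of its 6 mm (x of clip in the frame of spot between -0.005 and 0.005 m and y of clip in the frame of spot between -0.011 and 0.011 m and z of clip in the frame of spot between 0.011 and 0.032 m and angle between the z axis of clip and the z axis of spot, either way round below 0.15 rad and angle between the y axis of clip and the y axis of spot, either way round below 0.15 rad and value of joint clip_jaw between -0.07 and 0.07 rad and value of joint clip_seat above 0.004 m and linear speed of clip below 0.02 m/s); the robot touches nothing.
It fails at once if the orange clip moved by more than 8 mm (distance of other_clip from where it was at the start of the episode above 0.008 m).
It fails at once if the cassette's lean shifted (spot moved by more than 6 mm) (distance of spot from where it was at the start of the episode above 0.006 m).
It fails at once if the clip is rammed on the glass or its stand with more than 60 N (contact force between clip and stand above 60 N).
It fails at once if a bystander (dishes, beaker, bottle, tip box, rack, pipette) moved by more than 20 mm (distance of any of dishes, beaker, reagent, tipbox, tuberack, pipette from where it was at the start of the episode above 0.02 m).
It also fails if it takes over 53 s, if anything falls off the work surface, if the arm or the gripper's body presses on something with over 40 N, if the wrist force passes 120 N, or if a joint passes its speed limit or range.

### The arm

A 7-joint arm with a two-finger parallel gripper is mounted at the origin on the work surface. World frame = base frame: x ahead of the robot, y to its left, z up, the work surface at z = 0. Lengths are in m, angles in degrees, forces in N, time in s.
With the tool pointing down it reaches from about 0.425 to 0.875 m from the base axis. Payload 4.7 kg.
Tool frame: the origin (TCP) lies midway between the tips of the shut fingers; the grasp point (between the pads) lies 19 mm behind it; y points along the fingers, x is the direction in which the jaws open and shut, and the axes are right-handed (so a half turn about y gives the same grasp; the last joint's range is limited). The gripper opens to 87 mm and grips with 3 to 60 N. Pads are 19 mm wide; open, the fingers measure 117 mm over their backs; the gripper's body (75 mm by 190 mm) begins 51 mm behind the grasp point.
Start: joints at [-69.093, 18.392, -4.016, 83.108, 1.295, 78.541, -3.26], TCP at [0.223, 0.61, 0.223] pointing down, gripper open.
Joint ranges: [-163.93, 163.93], [-17.29, 119.83], [-79.2, 71.16], [3.27, 140.29], [-89.18, 269.18], [5.43, 117.66], [-154.24, 154.24]. Speed limits (degrees/s): [147.25, 147.25, 180, 180, 180, 180, 180].

### API

Orientations are given as [roll, pitch, yaw] about the fixed x, y, z axes, in that order (R = Rz(yaw) Ry(pitch) Rx(roll)).
In Python, from cell import env gives the robot as it stands.
- The arm moves only by the tool carry_out, never from a script. Its argument "targets" is a list of rows, each a list of 2 entries, a list of its own where there are three numbers: the shift along the tool's x, y, z in mm, then the turn, a rotation vector about the tool's x, y, z in degrees. A call has 1 to 12 rows; each row shifts and turns the commanded pose from where the row before left it, along the tool's axes as they then stand; what a row does not reach is not made up. A row lasts 1/10 s, in which the tool goes at most 50 mm and 8.59 degrees, less where a joint would pass 70% of its speed; a pose out of reach is approached as far as the arm can. A call with a gripper value outside its range is refused whole. "jaw" is the opening, from 0 (shut) to 1 (fully open), set as the call begins (left out, the last holds). The fingers move at their own pace and stop on an object; "squeeze" is the grip in N (left out, the last holds). Time passes only in rows, so rows that do not move let the fingers close. It gives the time, the measured TCP pose, the force and the opening at its end, in the units of the state.
- env.get_obs(): the state, without advancing time (a new reading comes with each control period).
- env.read_camera(name): name is "scene" or "top"; returns the picture (420x560x3 uint8, red, green, blue); there is no depth.
- env.get_calibration(name): a dict with "fx", "fy", "cx", "cy" (pixels), "R" (3x3) and "t" (3): a world point X has camera coordinates R X + t. Camera axes: x right, y down, z forward; pixel columns grow to the right and rows downward; lengths in m; the calibration is good to about 2 mm. A picture is of the moment at which its call begins. get_calibration takes no time and is no camera call.
- env.sign_off(): hands the job in, once; it reports no verdict.
Trained networks look in the newest picture that a camera, given by its name, has taken for a name from the list of things; names that differ only in an ending like _2 or _b are one class to them, and where a whole thing is asked for, a point or a joint stands for the part that bears it (a point fixed in the world has none). Each returns a list of dicts, best first, with "p" (0 to 1); they miss things now and then, are a little off and sometimes report something else, mostly with a low value. They report only what shows in the picture. A call takes as long as a camera call. They do not tell look-alikes from the thing itself.
- env.outline_of(camera, label): "mask" (420x560 bool, what is visible of it) and "xy" ([column, row] in pixels, amid what is visible of it).
The state is a dict: "time_s": time; "qpos": joint angles; "joint_velocities": joint speeds; "effort": joint torques, N m; "tool_pos": TCP position; "tool_rot": TCP orientation; "force": force on the tool from outside, world axes, zero at the start; "wrist_torque": the same for the moment, N m; "grip_width": finger opening in m.
Only numpy, scipy, OpenCV 4.12 (cv2) and the standard library are available. Lean on these libraries where they do the work, as an engineer would, in place of code of your own. Each camera call takes 0.05 s, during which the arm holds its last target.

## Working session

There is one attempt and no reset: what is moved stays moved. The work goes in short steps, Python scripts to look and compute and a tool call to move; the robot and the scene stay as the last step left them, time stands still between calls to the robot, and variables do not carry over. Pictures are saved under pics/ and viewed, and the job is handed in when it is done.

Besides the shell and the picture viewer there is one more tool, called after ">>>" by a JSON object that holds its "name" and its "arguments", one argument or row to a line. carry_out: Moves the arm, as the interface text tells. Its arguments: {"type":"object","properties":{"targets":{"type":"array","items":{"type":"array"}},"jaw":{"type":"number"},"squeeze":{"type":"number"}},"required":["targets"]}

```bash
ls; mkdir -p pics
python3 - <<'E'
from cell import env
import cv2,numpy as np
for n in ("scene","top"):
    im=env.read_camera(n); cv2.imwrite(f"pics/{n}0.png",cv2.resize(im[:,:,::-1],(800,600),interpolation=cv2.INTER_CUBIC))
    c=env.get_calibration(n); print(n,{k:np.round(v,4).tolist() for k,v in c.items()})
    print("cam pos",-np.array(c["R"]).T@np.array(c["t"]))
    for l in ("clip","other_clip","rail","stand","spot","clip_grip","holder"):
        try:
            for d in env.outline_of(n,l)[:5]:
                print(n,l,round(d["p"],2),np.round(d["xy"],1),d["mask"].sum())
        except Exception as e: print(n,l,e)
print(env.get_obs())
E
```

```text
pics
scene {'fx': 466.0463, 'fy': 466.0463, 'cx': 278.6458, 'cy': 211.1363, 'R': [[-0.6314, 0.7752, 0.0223], [0.4888, 0.4201, -0.7646], [-0.602, -0.4718, -0.6441]], 't': [0.3517, -0.1928, 1.5755]}
cam pos [1.26480618 0.55180852 0.85960824]
scene clip 0.78 [385.4 300.9] 316
scene clip 0.67 [351.5 255.7] 535
scene rail 0.88 [395.5 223.2] 1786
scene rail 0.85 [334.6 269.8] 1898
scene stand 0.8 [222.  195.3] 4869
scene spot 0.35 [351.9 254.3] 497
scene clip_grip 0.88 [385.1 300.7] 346
scene clip_grip 0.77 [350.2 252.9] 576
scene clip_grip 0.7 [409.7 269.3] 312
scene holder 0.74 [229.1 176.4] 2935
scene holder 0.25 [293.9 325.3] 2998
top {'fx': 389.911, 'fy': 389.911, 'cx': 274.3195, 'cy': 210.3589, 'R': [[-0.0176, -0.9998, -0.0137], [-0.9962, 0.0187, -0.0848], [0.085, 0.0122, -0.9963]], 't': [0.0296, 0.5474, 1.3172]}
cam pos [0.4338595  0.0032717  1.35913616]
top clip 0.64 [185.2 199.1] 93
top clip 0.59 [214.  204.2] 162
top clip 0.45 [226.8 211.4] 888
top clip 0.23 [344.3 201.5] 2812
top other_clip 0.7 [238.9 211.2] 165
top other_clip 0.45 [414.4 231.8] 491
top rail 0.79 [220.9 283.2] 1
[... 204 characters left out ...]
 1479
{'time_s': 0.8, 'qpos': array([-69.09127053,  18.38851683,  -4.01645208,  83.10750036,
         1.29409864,  78.54103279,  -3.26087493]), 'joint_velocities': array([-0.02785654, -0.00237815,  0.03522427,  0.12227135, -0.02833977,
        0.13088648, -0.01225141]), 'effort': array([-9.35347707e-04, -4.91055930e+01, -4.03226037e-01, -3.12755871e+01,
       -6.36447337e-02,  3.35487595e-02,  2.74768615e-05]), 'tool_pos': array([0.22341401, 0.61042121, 0.22262566]), 'tool_rot': array([-9.00017899e+01, -8.03390350e-03,  6.98993458e+01]), 'force': array([-0.17424162, -0.44148611, -0.43734995]), 'wrist_torque': array([ 0.01915097, -0.00735004,  0.02967346]), 'grip_width': 0.08679315606839048}
```

View pictures.

View pics/scene0.png

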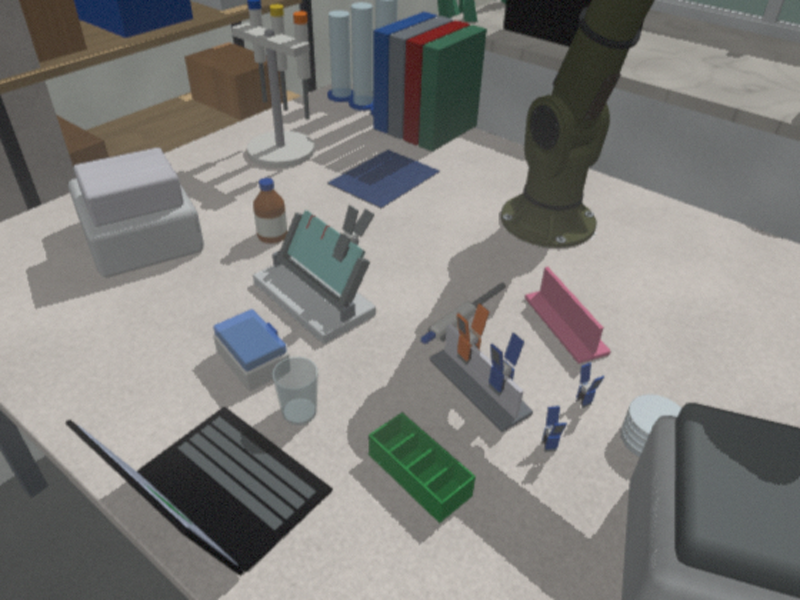

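View pics/top0.png

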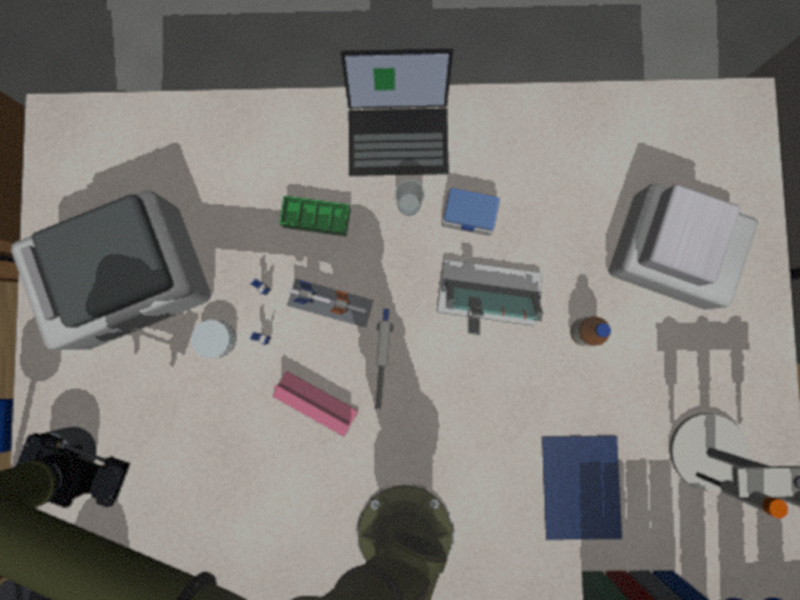

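```bash
cat > h.py <<'E'
from cell import env
import cv2,numpy as np
def crop(n,x0,y0,w,h,f,out,im=None):
    im=env.read_camera(n) if im is None else im
    c=cv2.resize(im[y0:y0+h,x0:x0+w,::-1],None,fx=f,fy=f,interpolation=cv2.INTER_CUBIC)
    for i in range(0,w,10): cv2.putText(c,str(x0+i),(i*f,8),0,.3,(0,0,255),1); cv2.line(c,(i*f,8),(i*f,14),(0,0,255),1)
    for i in range(0,h,10): cv2.putText(c,str(y0+i),(0,i*f+4),0,.3,(0,0,255),1); cv2.line(c,(18,i*f),(24,i*f),(0,0,255),1)
    cv2.imwrite(out,c)
def proj(n,X):
    c=env.get_calibration(n); R=np.array(c["R"]);t=np.array(c["t"])
    p=np.atleast_2d(X)@R.T+t
    return np.c_[c["fx"]*p[:,0]/p[:,2]+c["cx"],c["fy"]*p[:,1]/p[:,2]+c["cy"]]
def ray(n,u,v):
    c=env.get_calibration(n); R=np.array(c["R"]);t=np.array(c["t"])
    d=R.T@np.array([(u-c["cx"])/c["fx"],(v-c["cy"])/c["fy"],1.]); return -R.T@t,d/np.linalg.norm(d)
def onz(n,u,v,z):
    o,d=ray(n,u,v); return o+d*(z-o[2])/d[2]
E
python3 - <<'E'
from h import *
s=env.read_camera("scene"); t=env.read_camera("top")
cv2.imwrite("pics/s.png",s); 
np.save("s.npy",s); np.save("t.npy",t)
crop("scene",290,200,100,75+25,6,"pics/a1.png",s)
crop("scene",170,140,100,100,6,"pics/a2.png",s)
crop("top",195,190,75,45,10,"pics/a3.png",t)
crop("top",300,175,85,60,9,"pics/a4.png",t)
E
```

```text
(no output)
```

View pics/a1.png

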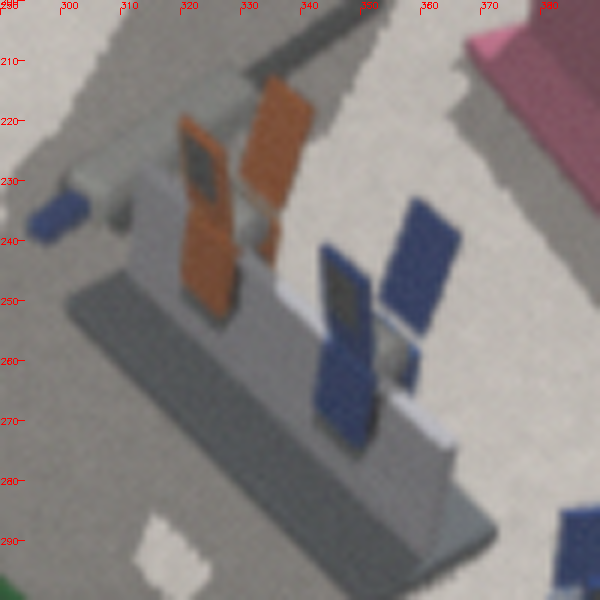

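View pics/a2.png

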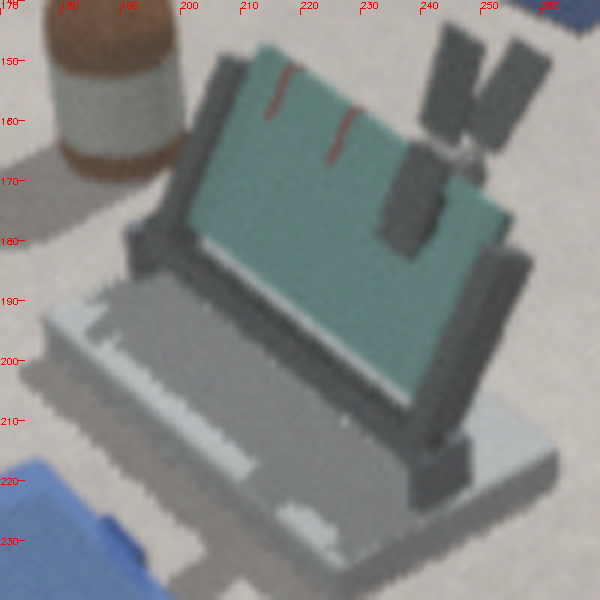

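View pics/a3.png

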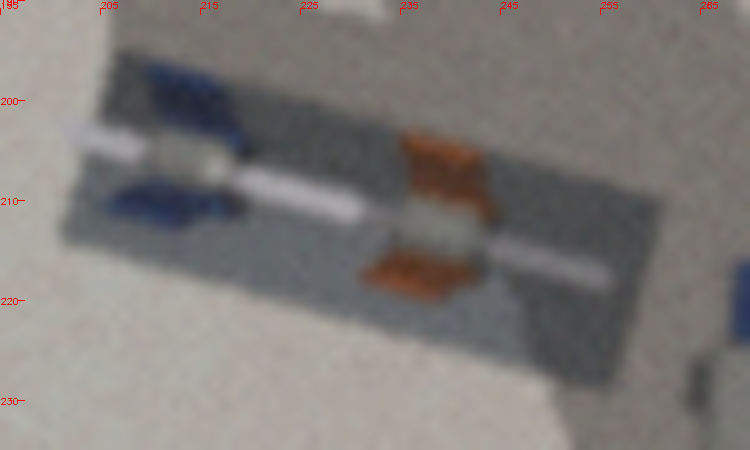

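View pics/a4.png

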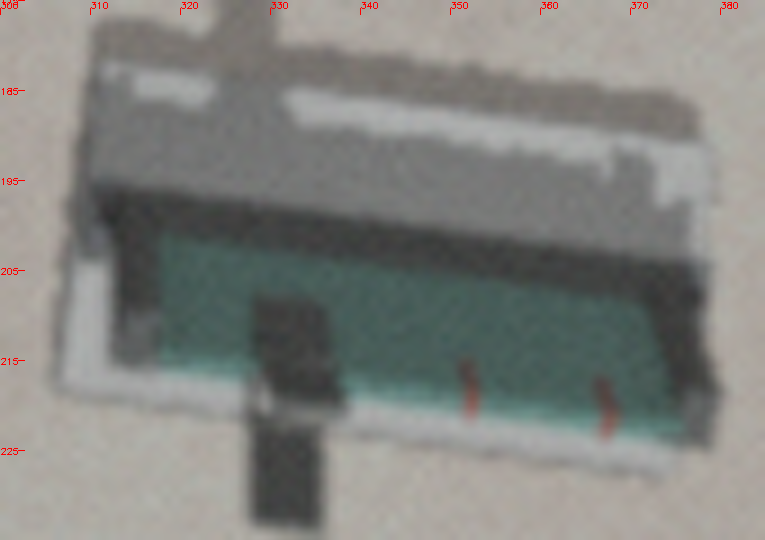

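```bash
cat > fit.py <<'E'
from h import *
from scipy.optimize import least_squares
def Rz(a): c,s=np.cos(a),np.sin(a); return np.array([[c,-s,0],[s,c,0],[0,0,1]])
A=lambda x0,y0,f,p:(x0+p[0]/f-.5+.5/f,y0+p[1]/f-.5+.5/f)
# rail
obs=[]
def top(p,X): obs.append(("top",A(195,190,10,p),X))
def sc(p,X): obs.append(("scene",A(290,200,6,p),X))
# rail y toward +Y-ish (top left)
top((118,45),(.035,.1,.012)); top((662,203),(.035,-.1,.012)); top((608,390),(-.035,-.1,.012)); top((62,240),(-.035,.1,.012))
top((70,133),(0,.095,.075)); top((610,277),(0,-.095,.075))
sc((68,303),(.035,-.1,.012)); sc((497,530),(-.035,.1,.012)); sc((455,447),(0.004,.095,.075)); sc((140,163),(.004,-.095,.075))
def rail(p,X): return np.array([p[0],p[1],0])+np.asarray(X)@Rz(p[2]).T
def res(p,o=None,m=rail): return np.concatenate([proj(n,m(p,X))[0]-np.array(q) for n,q,X in obs])
if __name__=="__main__":
    r=least_squares(res,[.5,.1,.2],loss="soft_l1"); print("rail",r.x,np.degrees(r.x[2])); print(np.round(r.fun.reshape(-1,2),1))
    pr=r.x
    # clip position: handle tops mid in top view etc
    for s in np.arange(-.06,.061,.02):
        print(s,proj("top",rail(pr,(0,s,.09))),proj("scene",rail(pr,(0,s,.09))))
    obs.clear()
    def top(p,X,): obs.append(("top",A(300,175,9,p),X))
    def sc(p,X): obs.append(("scene",A(170,140,6,p),X))
    B=lambda x,y,z:("b",x,y,z); G=lambda x,y,z,k="g":(k,x,y,z)
    top((100,60),B(.065,.12,.025)); top((708,147),B(.065,-.12,.025)); top((58,388),B(-.065,.12,.025)); top((665,475),B(-.065,-.12,.025))
    sc((45,315),B(.065,-.12,.025)); sc((340,572),B(.065,.12,.025)); sc((558,452),B(-.065,.12,.025))
    top((472,392),G(.004,.024,0,"r")); top((607,413),G(.004,-.024,0,"r"))
    top((466,362),G(.004,.024,0,"rb")); top((602,378),G(.004,-.024,0,"rb"))
    sc((297,65),G(.004,-.024,0,"r")); sc((360,108),G(.004,.024,0,"r")); sc((268,118),G(.004,-.024,0,"rb")); sc((330,163),G(.004,.024,0,"rb"))
    sc((262,42),G(.004,-.091,0)); sc((513,215),G(.004,.091,0))
    # p: x,y,yaw,hx,lean,ys,e,L
    def st(p,X):
        k,x,y,z=X
        if k=="b": v=np.array([x,y,z])
        else:
            if k!="g": y=y+p[5]
            z=.1+p[6]-(p[7] if k=="rb" else 0)
            c,s=np.cos(p[4]),np.sin(p[4])
            v=np.array([p[3],0,.045])+np.array([c,0,s])*x+np.array([0,y,0])+np.array([-s,0,c])*z
        return np.array([p[0],p[1],0])+Rz(p[2])@v
    r=least_squares(lambda p:np.r_[res(p,m=st),(p[6]-.012)/.004],[.55,-.2,-.1,0,.55,-.03,.012,.02],loss="soft_l1",x_scale=[.01]*8)
    print("stand",np.round(r.x,4),np.degrees(r.x[[2,4]])); print(np.round(r.fun[:-1].reshape(-1,2),1))
    p=r.x; c,s=np.cos(p[4]),np.sin(p[4])
    R=Rz(p[2])@np.array([[c,0,-s],[0,1,0],[s,0,c]])
    spot=np.array([p[0],p[1],0])+Rz(p[2])@(np.array([p[3]-.1*s,p[5],.045+.1*c]))
    print("spot",spot,"\n",R)
    J=np.linalg.inv(r.jac.T@r.jac); print("sd",np.sqrt(np.diag(J))*.4)
    np.savez("fit.npz",rail=pr,stand=p,spot=spot,Rs=R)
E
python3 fit.py
```

```text
rail [ 0.54753204  0.17279034 -0.29120425] -16.684774514366588
[[-0.8  0.2]
 [-0.  -0.2]
 [-0.2  0.5]
 [-0.9 -0. ]
 [-1.1 -0.5]
 [-0.1  0.5]
 [-0.9 -1.7]
 [ 0.8 -1. ]
 [-2.1  0.2]
 [-0.5  0.2]]
-0.06 [[244.85469767 214.53627501]] [[322.74346536 229.89941822]]
-0.039999999999999994 [[238.98203345 212.89352566]] [[327.85448807 234.57802246]]
-0.01999999999999999 [[233.11601826 211.25263623]] [[333.07967838 239.36113513]]
1.3877787807814457e-17 [[227.2566408  209.61360356]] [[338.42290483 244.2522975 ]]
0.020000000000000018 [[221.40388983 207.97642451]] [[343.88821274 249.25521261]]
0.04000000000000002 [[215.5577541  206.34109593]] [[349.47983442 254.37375471]]
0.060000000000000026 [[209.7182224  204.70761468]] [[355.20220009 259.61197918]]
stand [ 5.654e-01 -2.115e-01 -1.611e-01  2.000e-04  5.566e-01 -4.440e-02
  1.290e-02  2.870e-02] [-9.23223713 31.89287075]
[[-1.2 -0.7]
 [ 0.5 -0.6]
 [-1.7  0.1]
 [ 0.7  0.4]
 [-0.7 -0.4]
 [-0.3 -0.1]
 [ 1.4 -1. ]
 [-0.3  0.7]
 [ 0.1  0.5]
 [-0.4 -0.2]
 [-0.5  0.2]
 [-0.7 -0.3]
 [-0.9 -0.2]
 [ 0.3  0. ]
 [ 0.1 -0. ]
 [ 0.4  0.2]
 [-0.8  0.2]]
spot [ 0.50630431 -0.24685272  0.12990374] 
 [[ 0.83803913  0.16043657 -0.52148875]
 [-0.13621665  0.98704615  0.08476388]
 [ 0.52833269  0.          0.84903743]]
sd [0.0006198  0.00066829 0.004188   0.00299237 0.02618281 0.00087602
 0.00137202 0.00101776]
```

```bash
cat > fit2.py <<'E'
from fit import *
f=np.load("fit.npz"); pr=f["rail"]
obs.clear()
T=lambda p,X: obs.append(("top",A(195,190,10,p),X)); S=lambda p,X: obs.append(("scene",A(290,200,6,p),X))
h=.013
S((415,198),(-.025,-h,.148)); S((462,236),(-.025,h,.148)); S((322,242),(.025,-h,.148)); S((372,272),(.025,h,.148))
T((147,66),(.025,h,.148)); T((215,76),(.025,-h,.148)); T((103,205),(-.025,h,.148)); T((180,228),(-.025,-h,.148))
for sel in ("top","scene",""):
    o=[q for q in obs if sel in q[0]]
    def rs(p): return np.concatenate([proj(n,rail(pr,np.array(X)+[p[0],p[1],0]))[0]-np.array(q) for n,q,X in o])
    r=least_squares(rs,[0,.04],loss="soft_l1",x_scale=.01); print(sel,r.x,rail(pr,(r.x[0],r.x[1],.09))); print(np.round(r.fun.reshape(-1,2),1))
# overlay
s=np.load("s.npy");t=np.load("t.npy")
def seg(im,n,a,b,F,x0,y0,c):
    q=(proj(n,np.array([a,b]))-[x0,y0]+.5)*F-.5; cv2.line(im,tuple(int(v) for v in q[0]),tuple(int(v) for v in q[1]),c,1)
def box(tr,x,y,z):
    P=[tr((i,j,k)) for i in x for j in y for k in z]
    return [(P[a],P[b]) for a in range(8) for b in range(a) if bin(a^b).count("1")==1]
sp,Rs,p=f["spot"],f["Rs"],f["stand"]
tr=lambda X: rail(pr,X); tg=lambda X: sp+Rs@np.array(X); tb=lambda X:np.array([p[0],p[1],0])+Rz(p[2])@np.array(X)
L=box(tr,(-.035,.035),(-.1,.1),(0,.012))+box(tr,(-.004,.004),(-.095,.095),(.012,.075))
gc=-p[5]
M=box(tb,(-.065,.065),(-.12,.12),(0,.025))+box(tg,(-.004,.004),(gc-.091,gc+.091),(-.08,p[6]))+box(tg,(-.004,.004),(-.024,.024),(-.02,p[6]))
for n,im,x0,y0,w,h,F,LL,out in (("scene",s,290,200,100,100,6,L,"o1"),("scene",s,170,140,100,100,6,M,"o2"),("top",t,195,190,75,45,10,L,"o3"),("top",t,300,175,85,60,9,M,"o4")):
    c=cv2.resize(im[y0:y0+h,x0:x0+w,::-1],None,fx=F,fy=F,interpolation=cv2.INTER_CUBIC)
    for a,b in LL: seg(c,n,a,b,F,x0,y0,(0,255,255))
    cv2.imwrite(f"pics/{out}.png",c)
a=[cv2.imread(f"pics/o{i}.png") for i in (1,2,3,4)]
E
python3 fit2.py
```

```text
top [0.00073581 0.04607246] [0.56146455 0.21671184 0.09      ]
[[-0.2 -1.1]
 [ 0.9  0.1]
 [-0.4  0.3]
 [-0.1  0.3]]
scene [0.00194587 0.05062746] [0.56393143 0.22072765 0.09      ]
[[ 0.9 -0.8]
 [ 0.8 -0.5]
 [-0.6  0.1]
 [-1.2  2. ]]
 [0.00074039 0.04811812] [0.56205626 0.21867006 0.09      ]
[[ 0.5 -1.7]
 [ 0.5 -1.4]
 [-0.9 -0.8]
 [-1.5  1.1]
 [-0.9 -1.2]
 [ 0.3 -0. ]
 [-1.   0.2]
 [-0.7  0.1]]
```

View pics/o1.png

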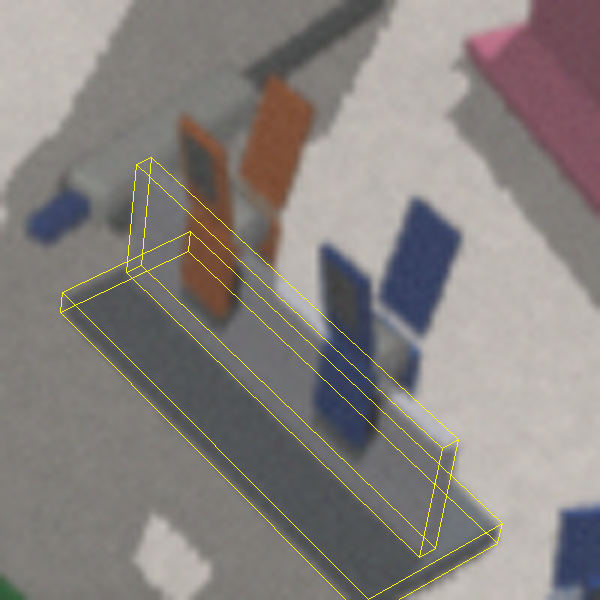

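View pics/o2.png

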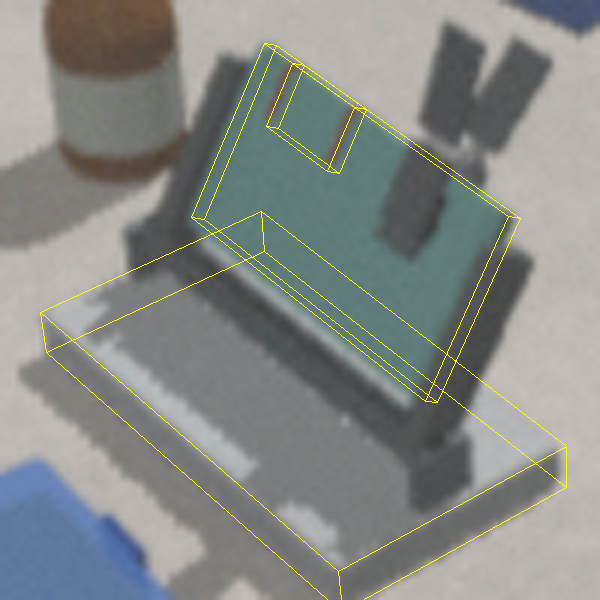

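View pics/o3.png

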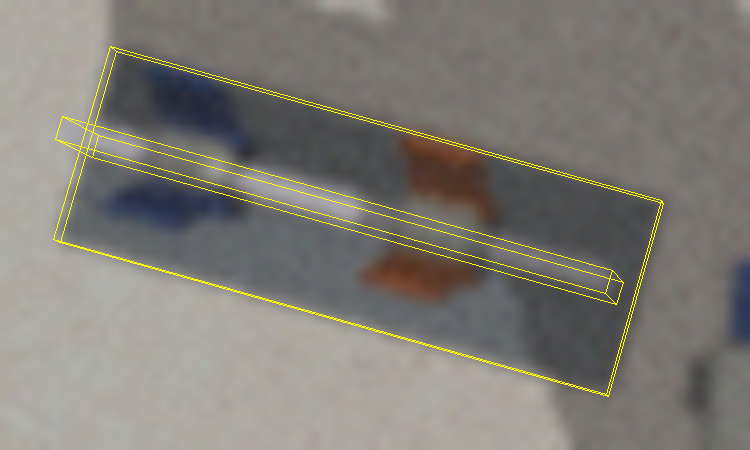

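View pics/o4.png

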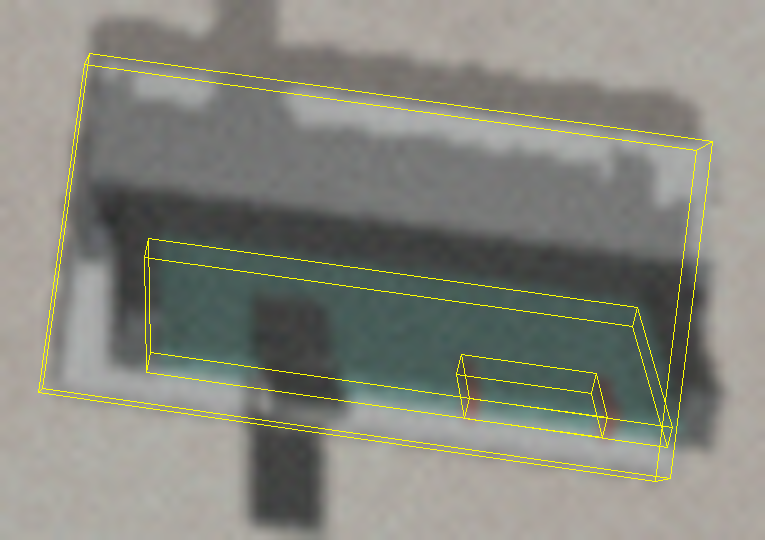

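```bash
cat > plan.py <<'E'
from h import *
from scipy.spatial.transform import Rotation as Ro
import json
def cur():
    o=env.get_obs(); return np.array(o["tool_pos"]),Ro.from_euler("xyz",o["tool_rot"],degrees=True)
def plan(p0,r0,p1,r1,n,qs=1.,qr=.5):
    rv=(r0.inv()*r1).as_rotvec(); p,r=np.array(p0,float),r0; rows=[]
    for i in range(1,n+1):
        a=i/n; tp=p0+(np.array(p1)-p0)*a; tr=r0*Ro.from_rotvec(rv*a)
        d=np.round(r.inv().apply(tp-p)*1e3/qs)*qs; w=np.round(np.degrees((r.inv()*tr).as_rotvec())/qr)*qr
        rows.append([(d+0).tolist(),(w+0).tolist()]); p=p+r.apply(d/1e3); r=r*Ro.from_rotvec(np.radians(w))
    print("[" + ",".join(json.dumps(x).replace(".0,",",").replace(".0]","]").replace(" ","") for x in rows)+"]"); print("end",np.round(p,4),np.round(r.as_euler("xyz",degrees=True),2)); return p,r
def pose(rot): return Ro.from_euler("xyz",rot,degrees=True)
E
python3 -c "
from plan import *
p,r=cur(); print(p)
p,r=plan(p,r,[.562,.219,.19],pose([-90,0,-16.7]),12)
"
```

```text
[0.22341526 0.61041848 0.222604  ]
[[[-21,3,-38],[0,7,0]],[[-16,2,-40],[0,7.5,0]],[[-11,3,-41],[0,7,0]],[[-6,3,-43],[0,7.5,0]],[[0,3,-43],[0,7,0]],[[6,2,-43],[0,7.5,0]],[[10,3,-42],[0,7,0]],[[16,3,-40],[0,7,0]],[[21,2,-38],[0,7.5,0]],[[25,3,-35],[0,7,0]],[[29,3,-31],[0,7.5,0]],[[34,3,-28],[0,7,0]]]
end [0.5623 0.2187 0.1896] [-89.99  -0.   -16.6 ]
```

>>> {"name": "carry_out", "arguments": {
  "targets": [
    [[-21,3,-38],[0,7,0]],
    [[-16,2,-40],[0,7.5,0]],
    [[-11,3,-41],[0,7,0]],
    [[-6,3,-43],[0,7.5,0]],
    [[0,3,-43],[0,7,0]],
    [[6,2,-43],[0,7.5,0]],
    [[10,3,-42],[0,7,0]],
    [[16,3,-40],[0,7,0]],
    [[21,2,-38],[0,7.5,0]],
    [[25,3,-35],[0,7,0]],
    [[29,3,-31],[0,7.5,0]],
    [[34,3,-28],[0,7,0]]
  ],
  "jaw": 1
}}

```text
time_s: 2.1
tool_pos: [0.5631, 0.2177, 0.1898]
tool_rot: [-89.9, -0.0, -16.9]
force: [0.9, 0.2, 0.7]
grip_width: 0.0872
```

Run:
```python
from plan import *
p,r=cur(); print(p,r.as_euler("xyz",degrees=True),env.get_obs()["time_s"])
s=env.read_camera("scene"); t=env.read_camera("top")
crop("scene",290,150,130,130,5,"pics/b1.png",s); crop("top",180,150,90,80,8,"pics/b2.png",t)
```

```text
[0.56314383 0.21769357 0.18982496] [-8.99484682e+01 -1.94862194e-02 -1.68605941e+01] 2.1
```

View pics/b1.png

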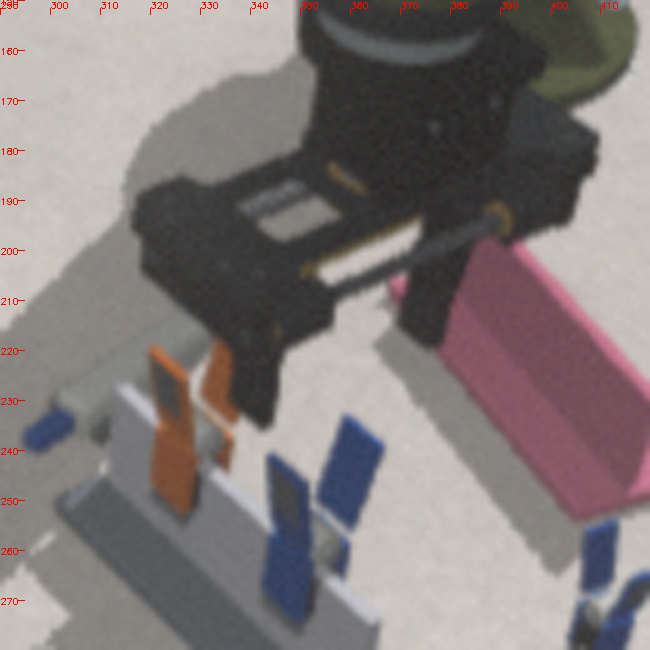

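View pics/b2.png

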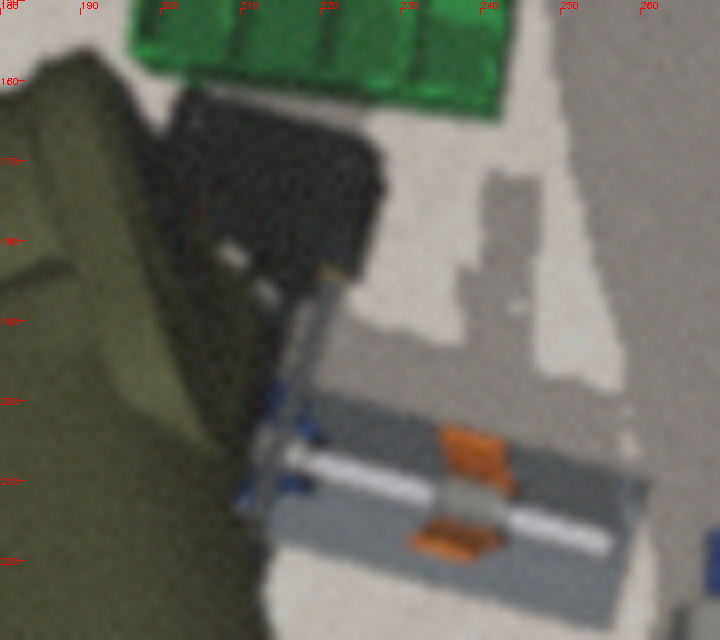

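Run:
```python
from plan import *
p,r=cur()
for sx in (1,-1):
  for x in (.0436,.0585):
    for z in (-.0095,.0095):
      print(sx,x,z,np.round(((proj("scene",p+r.apply([sx*x,0,z]))[0]-[290,150])+.5)*5,0))
```

```text
1 0.0436 -0.0095 [225. 395.]
1 0.0436 0.0095 [253. 420.]
1 0.0585 -0.0095 [198. 407.]
1 0.0585 0.0095 [226. 433.]
-1 0.0436 -0.0095 [378. 325.]
-1 0.0436 0.0095 [407. 349.]
-1 0.0585 -0.0095 [403. 314.]
-1 0.0585 0.0095 [432. 338.]
```

Run:
```python
from plan import *
p,r=cur()
s=env.read_camera("scene"); x0,y0,w,h,F=330,190,60,60,12
c=cv2.resize(s[y0:y0+h,x0:x0+w,::-1],None,fx=F,fy=F,interpolation=cv2.INTER_CUBIC)
c=np.ascontiguousarray(c[:, :])
c=np.clip(c.astype(float)*1.8,0,255).astype(np.uint8)
for sx in (1,-1):
  for x in (.0436,.0585):
    for z in (-.0095,.0095):
      q=(proj("scene",p+r.apply([sx*x,0,z]))[0]-[x0,y0]+.5)*F; cv2.circle(c,tuple(int(v) for v in q),3,(0,255,255) if x<.05 else (0,0,255),-1)
cv2.imwrite("pics/c1.png",c[:600])
```

```text
(no output)
```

View pics/c1.png

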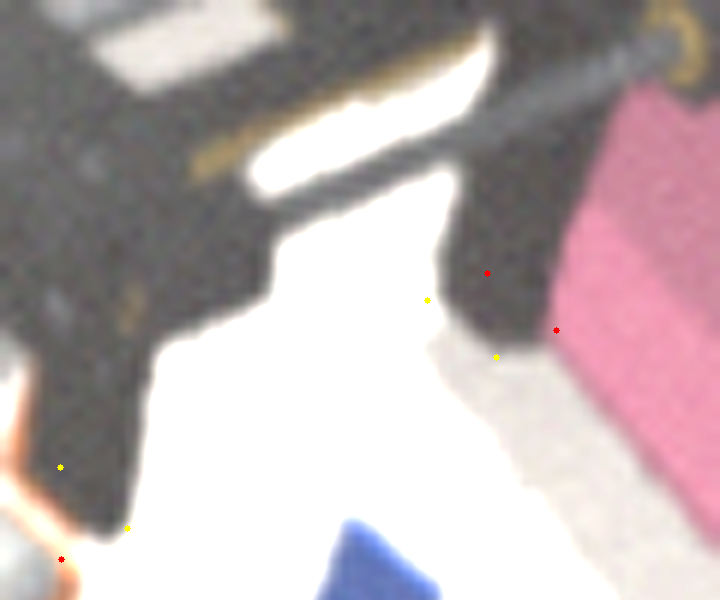

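>>> {"name": "carry_out", "arguments": {
  "targets": [
    [[0,26,0],[0,0,0]],
    [[0,26,0],[0,0,0]],
    [[0,26,0],[0,0,0]],
    [[0,0,0],[0,0,0]],
    [[0,0,0],[0,0,0]]
  ]
}}

```text
time_s: 2.75
tool_pos: [0.5617, 0.2199, 0.1119]
tool_rot: [-90.0, 0.0, -16.5]
force: [-0.2, 0.7, 0.2]
grip_width: 0.0871
```

Run:
```python
from plan import *
p,r=cur(); print(p,r.as_euler("xyz",degrees=True),env.get_obs()["time_s"])
s=env.read_camera("scene")
crop("scene",310,190,90,90,7,"pics/d1.png",np.clip(s*1.5,0,255).astype(np.uint8))
```

```text
[0.5617175  0.21985051 0.11187786] [-8.99948759e+01  3.44586599e-02 -1.64873235e+01] 2.75
```

View pics/d1.png

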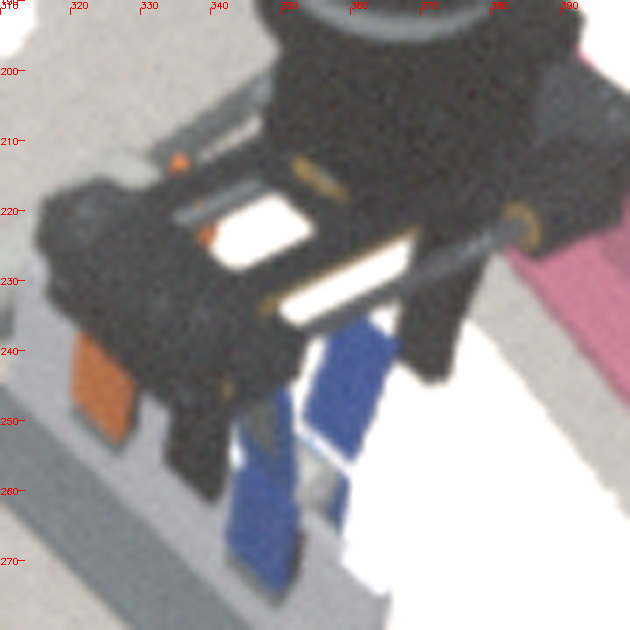

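>>> {"name": "carry_out", "arguments": {
  "targets": [
    [[0,0,0],[0,0,0]],
    [[0,0,0],[0,0,0]],
    [[0,0,0],[0,0,0]],
    [[0,0,0],[0,0,0]],
    [[0,0,0],[0,0,0]],
    [[0,0,0],[0,0,0]]
  ],
  "jaw": 0,
  "squeeze": 25
}}

```text
time_s: 3.4
tool_pos: [0.5623, 0.2187, 0.1116]
tool_rot: [-90.0, -0.0, -16.6]
force: [0.2, -0.0, 0.3]
grip_width: 0.0475
```

Run:
```python
from plan import *
o=env.get_obs(); print(o["tool_pos"],o["tool_rot"],o["force"],o["wrist_torque"],o["grip_width"],o["time_s"])
s=env.read_camera("scene")
crop("scene",310,190,90,90,7,"pics/d2.png",np.clip(s*1.5,0,255).astype(np.uint8))
```

```text
[0.56227661 0.21872169 0.11162544] [-8.99946771e+01 -1.33304470e-03 -1.66012486e+01] [ 0.19196245 -0.04206266  0.25351545] [-0.09348833 -0.06318248 -0.03315997] 0.0474790635419305 3.4
```

View pics/d2.png

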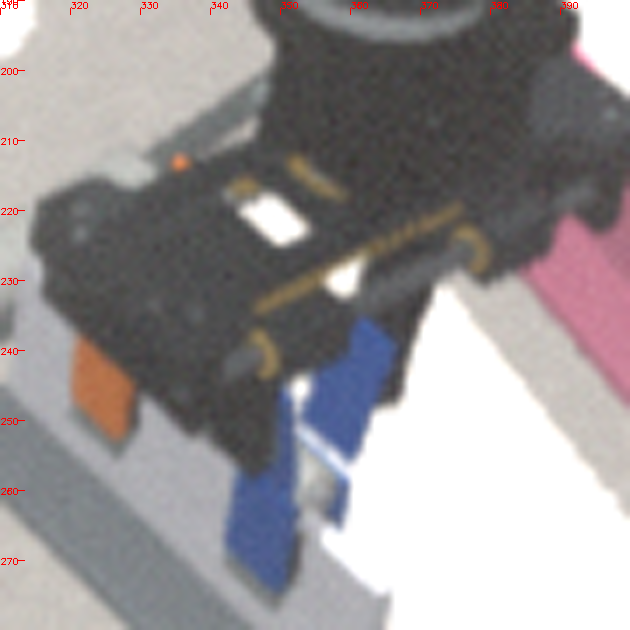

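>>> {"name": "carry_out", "arguments": {
  "targets": [
    [[0,0,0],[0,0,0]],
    [[0,0,0],[0,0,0]],
    [[0,0,0],[0,0,0]],
    [[0,0,0],[0,0,0]],
    [[0,0,0],[0,0,0]]
  ]
}}

```text
time_s: 3.95
tool_pos: [0.5627, 0.2186, 0.1118]
tool_rot: [-90.0, -0.0, -16.6]
force: [1.5, -0.3, 0.9]
grip_width: 0.0276
```

Run:
```python
from plan import *
o=env.get_obs(); print(o["tool_pos"],o["tool_rot"],o["force"],o["wrist_torque"],o["grip_width"],o["time_s"])
s=env.read_camera("scene")
crop("scene",310,190,90,90,7,"pics/d3.png",np.clip(s*1.5,0,255).astype(np.uint8))
```

```text
[0.56269135 0.21863354 0.11181026] [-8.99787776e+01 -4.69036141e-02 -1.66080447e+01] [ 1.51577144 -0.26809503  0.90486442] [-0.32070237 -0.51899543 -0.01710302] 0.02756600276677229 3.95
```

View pics/d3.png

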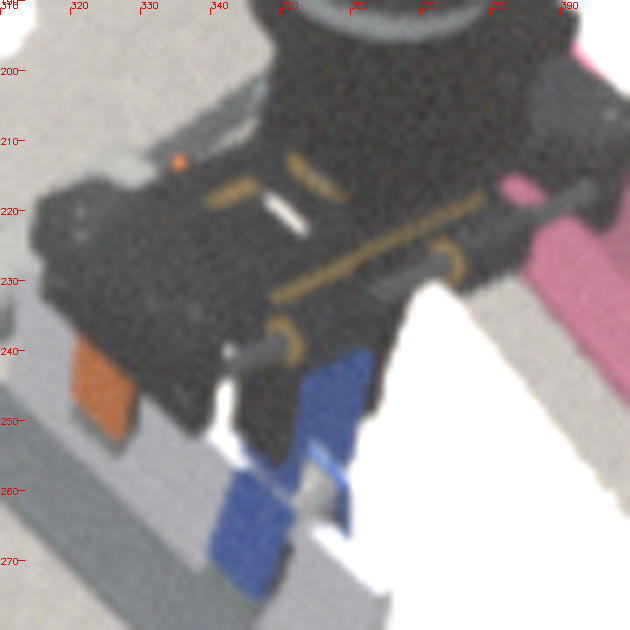

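>>> {"name": "carry_out", "arguments": {
  "targets": [
    [[0,-8,0],[0,0,0]],
    [[0,-15,0],[0,0,0]],
    [[0,-30,0],[0,0,0]],
    [[0,-40,0],[0,0,0]],
    [[0,-40,0],[0,0,0]],
    [[0,-40,0],[0,0,0]],
    [[0,-17,0],[0,0,0]],
    [[0,0,0],[0,0,0]]
  ]
}}

```text
time_s: 4.8
tool_pos: [0.5631, 0.2194, 0.3058]
tool_rot: [-89.7, -0.2, -16.6]
force: [0.5, 0.7, -1.8]
grip_width: 0.028
```

Run:
```python
from plan import *
o=env.get_obs(); print(o["tool_pos"],o["tool_rot"],o["force"],o["wrist_torque"],o["grip_width"],o["time_s"])
s=env.read_camera("scene")
crop("scene",290,130,130,120,6,"pics/e1.png",np.clip(s*1.5,0,255).astype(np.uint8))
p,r=cur()
f=np.load("fit.npz"); sp,Rs=f["spot"],f["Rs"]
Rt=np.c_[Rs[:,0],-Rs[:,2],Rs[:,1]]
print(Ro.from_matrix(Rt).as_euler("xyz",degrees=True))
plan(p,r,sp+Rs@[0,0,.111],Ro.from_matrix(Rt),12)
```

```text
[0.56311367 0.2193948  0.30582587] [-89.73007273  -0.21650881 -16.57764977] [ 0.51868905  0.65898609 -1.82217648] [-0.09653989  0.08870999  0.03094674] 0.027963143986666703 4.8
[-90.         -31.89287075  -9.23223713]
[[[2,7,-39],[0,-0.5,-2.5]],[[1,6,-39],[0.5,-0.5,-3]],[[0,6,-40],[0,-1,-2.5]],[[0,7,-39],[0,-0.5,-2.5]],[[-1,6,-39],[0.5,-0.5,-2.5]],[[-2,6,-39],[0,-0.5,-3]],[[-2,5,-40],[0,-0.5,-2.5]],[[-3,6,-39],[0.5,-1,-2.5]],[[-4,5,-39],[0,-0.5,-3]],[[-5,5,-39],[0,-0.5,-2.5]],[[-5,5,-40],[0.5,-0.5,-2.5]],[[-5,4,-39],[0,-0.5,-3]]]
end [ 0.4488 -0.2379  0.2241] [-89.82 -32.12  -9.47]
```

View pics/e1.png

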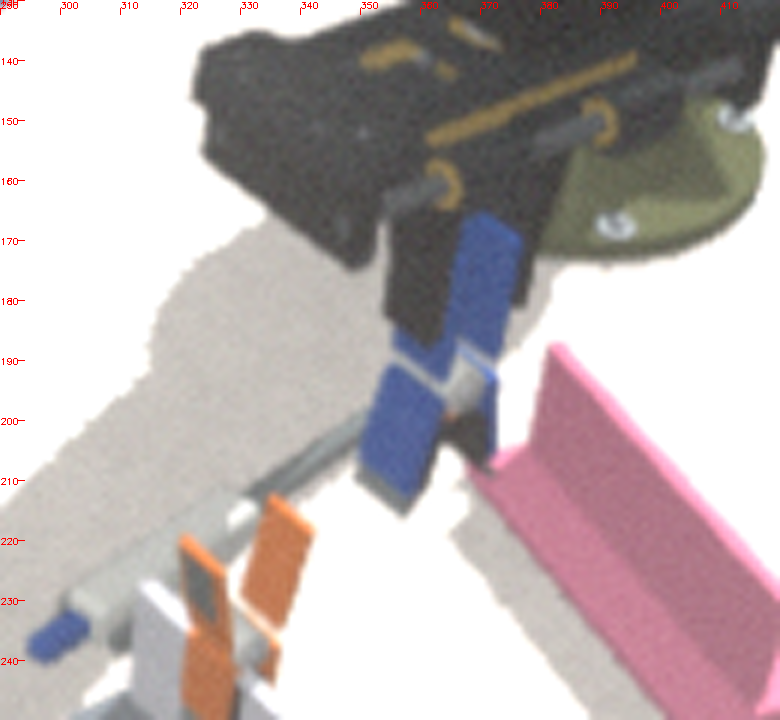

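Run:
```python
from plan import *
p,r=cur()
f=np.load("fit.npz"); sp,Rs=f["spot"],f["Rs"]
Rt=Ro.from_matrix(np.c_[Rs[:,0],-Rs[:,2],Rs[:,1]])
plan(p,r,[.475,-.24,.306],Rt,12)
```

```text
[[[4,0,-39],[0,-0.5,-2.5]],[[4,0,-39],[0.5,-0.5,-3]],[[3,-1,-38],[0,-1,-2.5]],[[3,0,-39],[0,-0.5,-2.5]],[[2,0,-39],[0.5,-0.5,-2.5]],[[2,0,-39],[0,-0.5,-3]],[[1,-1,-39],[0,-0.5,-2.5]],[[2,0,-39],[0.5,-1,-2.5]],[[0,0,-39],[0,-0.5,-3]],[[1,-1,-39],[0,-0.5,-2.5]],[[0,0,-39],[0.5,-0.5,-2.5]],[[-1,-1,-38],[0,-0.5,-3]]]
end [ 0.4747 -0.2395  0.306 ] [-89.82 -32.12  -9.47]
```

>>> {"name": "carry_out", "arguments": {
  "targets": [
    [[4,0,-39],[0,-0.5,-2.5]],
    [[4,0,-39],[0.5,-0.5,-3]],
    [[3,-1,-38],[0,-1,-2.5]],
    [[3,0,-39],[0,-0.5,-2.5]],
    [[2,0,-39],[0.5,-0.5,-2.5]],
    [[2,0,-39],[0,-0.5,-3]],
    [[1,-1,-39],[0,-0.5,-2.5]],
    [[2,0,-39],[0.5,-1,-2.5]],
    [[0,0,-39],[0,-0.5,-3]],
    [[1,-1,-39],[0,-0.5,-2.5]],
    [[0,0,-39],[0.5,-0.5,-2.5]],
    [[-1,-1,-38],[0,-0.5,-3]]
  ]
}}

```text
time_s: 6.05
tool_pos: [0.5018, -0.1336, 0.3067]
tool_rot: [-88.7, -23.9, -11.0]
force: [-0.4, -0.0, -0.7]
grip_width: 0.0274
```

>>> {"name": "carry_out", "arguments": {
  "targets": [
    [[0,0,0],[0,0,0]],
    [[0,0,0],[0,0,0]]
  ]
}}

```text
time_s: 6.25
tool_pos: [0.5008, -0.1368, 0.3066]
tool_rot: [-88.7, -23.8, -11.5]
force: [-0.0, -0.4, -0.9]
grip_width: 0.0275
```

Run:
```python
from plan import *
o=env.get_obs(); print(o["tool_pos"],o["tool_rot"],np.round(o["qpos"],1),o["force"],o["grip_width"],o["time_s"])
s=env.read_camera("scene"); t=env.read_camera("top")
crop("scene",170,80,110,110,6,"pics/f1.png",np.clip(s*1.3,0,255).astype(np.uint8))
crop("top",290,160,110,90,7,"pics/f2.png",np.clip(t*1.3,0,255).astype(np.uint8))
p,r=cur()
f=np.load("fit.npz"); sp,Rs=f["spot"],f["Rs"]
Rt=Ro.from_matrix(np.c_[Rs[:,0],-Rs[:,2],Rs[:,1]])
plan(p,r,sp+Rs@[0,0,.116],Rt,3)
```

```text
[ 0.50076732 -0.13676788  0.30658216] [-88.71401162 -23.83570389 -11.54456323] [ 21.9 -17.2  -6.3 113.   -5.5  60.4   6. ] [-0.01712999 -0.37937575 -0.89959369] 0.027469620926951606 6.25
[[[-22,18,-38],[0,-0.5,-2.5]],[[-22,18,-38],[-0.5,-0.5,-3]],[[-24,17,-37],[0,-1,-2.5]]]
end [ 0.446  -0.2368  0.2281] [-90.26 -31.96  -8.95]
```

View pics/f1.png

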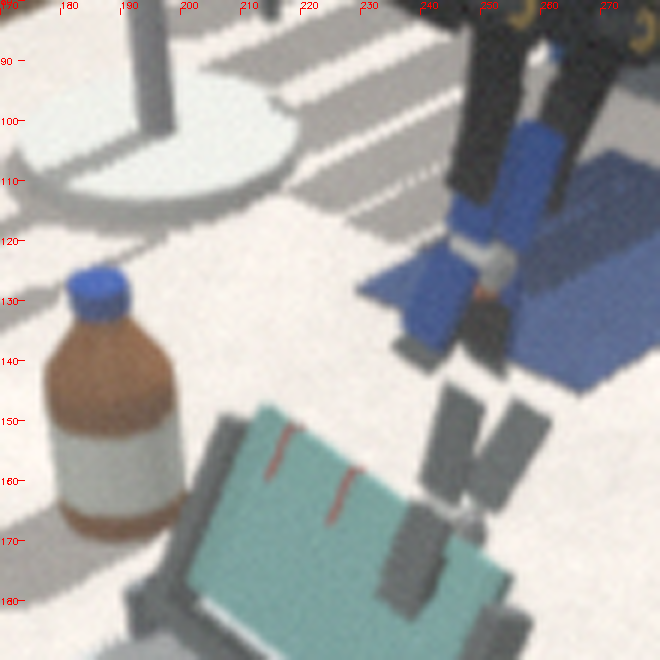

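View pics/f2.png

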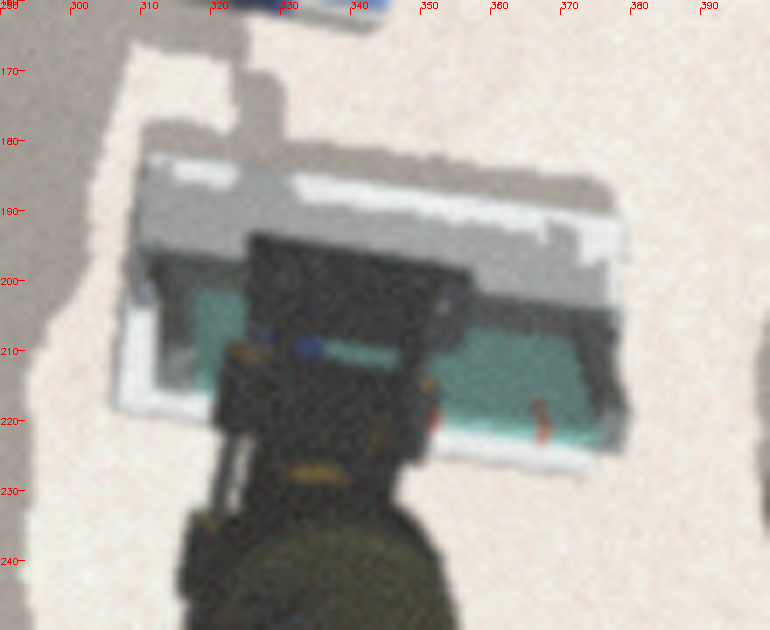

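Run:
```python
from plan import *
p,r=cur()
f=np.load("fit.npz"); sp,Rs=f["spot"],f["Rs"]
Rt=Ro.from_matrix(np.c_[Rs[:,0],-Rs[:,2],Rs[:,1]])
p1,r1=plan(p,r,[.55,-.20,.305],Rt,3)
p1,r1=plan(p1,r1,[.545,-.245,.295],Rt,1)
plan(p1,r1,sp+Rs@[0,0,.111],Rt,4)
```

```text
[[[18,8,-19],[0,-0.5,-2.5]],[[17,10,-19],[-0.5,-0.5,-3]],[[17,10,-19],[0,-1,-2.5]]]
end [ 0.5504 -0.1999  0.3051] [-90.26 -31.96  -8.95]
[[[-4,10,-45],[0,0,0]]]
end [ 0.5451 -0.2446  0.2947] [-90.26 -31.96  -8.95]
[[[-30,2,-2],[0,0,0]],[[-30,2,-2],[0,0,0]],[[-29,3,-2],[0,0,0]],[[-30,2,-2],[0,0,0]]]
end [ 0.4488 -0.2376  0.2241] [-90.26 -31.96  -8.95]
```

>>> {"name": "carry_out", "arguments": {
  "targets": [
    [[18,8,-19],[0,-0.5,-2.5]],
    [[17,10,-19],[-0.5,-0.5,-3]],
    [[17,10,-19],[0,-1,-2.5]],
    [[-4,10,-45],[0,0,0]],
    [[0,0,0],[0,0,0]],
    [[0,0,0],[0,0,0]]
  ]
}}

```text
time_s: 6.95
tool_pos: [0.546, -0.244, 0.295]
tool_rot: [-90.2, -32.0, -8.9]
force: [0.1, 0.5, -1.7]
grip_width: 0.0278
```

Run:
```python
from plan import *
o=env.get_obs(); print(o["tool_pos"],o["tool_rot"],np.round(o["qpos"],1),o["force"],o["grip_width"],o["time_s"])
```

```text
[ 0.54595399 -0.24396656  0.29497551] [-90.20973661 -31.97275855  -8.89959405] [ 22.6 -11.5   4.1 112.7 -11.2  48.6  23. ] [ 0.10594988  0.45782261 -1.69991998] 0.027810101516607646 6.95
```

>>> {"name": "carry_out", "arguments": {
  "targets": [
    [[-20,20,-1],[0,0,0]],
    [[-20,20,-1],[0,0,0]],
    [[0,0,0],[0,0,0]]
  ]
}}

```text
time_s: 7.25
tool_pos: [0.5306, -0.242, 0.236]
tool_rot: [-90.1, -31.6, -8.8]
force: [-0.9, 1.0, -1.5]
grip_width: 0.0276
```

Run:
```python
from plan import *
o=env.get_obs(); print(o["tool_pos"],o["tool_rot"],np.round(o["qpos"],1),o["force"],o["grip_width"],o["time_s"])
f=np.load("fit.npz"); sp,Rs=f["spot"],f["Rs"]
print("tcp in spot mm",np.round(Rs.T@(o["tool_pos"]-sp)*1e3,1))
```

```text
[ 0.53062876 -0.24196799  0.23596248] [-90.12465045 -31.6138687   -8.82655444] [ 22.6 -11.2   4.9 119.1 -12.9  42.5  26. ] [-0.91082672  1.03673592 -1.48603234] 0.027565181410170173 7.25
tcp in spot mm [75.8  8.7 77.8]
```

>>> {"name": "carry_out", "arguments": {
  "targets": [
    [[-15,-16,-4],[0,0,0]],
    [[-20,-10,-5],[0,0,0]],
    [[-20,0,0],[0,0,0]],
    [[0,0,0],[0,0,0]]
  ]
}}

```text
time_s: 7.65
tool_pos: [0.4765, -0.2475, 0.2392]
tool_rot: [-90.4, -32.2, -9.1]
force: [0.5, -0.3, -0.8]
grip_width: 0.0274
```

```bash
cat > st.py <<'E'
from plan import *
f=np.load("fit.npz"); sp,Rs=f["spot"],f["Rs"]
Rt=Ro.from_matrix(np.c_[Rs[:,0],-Rs[:,2],Rs[:,1]])
def st():
    o=env.get_obs(); p,r=cur(); print("t",round(o["time_s"],2),"q",np.round(o["qpos"],1),"F tool",np.round(r.inv().apply(o["force"]),1),"Tq",np.round(r.inv().apply(o["wrist_torque"]),2),"w",round(o["grip_width"]*1e3,1))
    print("tcp in spot mm",np.round(Rs.T@(o["tool_pos"]-sp)*1e3,1),"rot err deg(tool)",np.round(np.degrees((r.inv()*Rt).as_rotvec()),1), o["tool_pos"])
E
python3 - <<'E'
from st import *
st()
s=env.read_camera("scene"); t=env.read_camera("top")
crop("scene",170,100,100,100,6,"pics/g1.png",np.clip(s*1.3,0,255).astype(np.uint8))
crop("top",290,160,110,90,7,"pics/g2.png",np.clip(t*1.3,0,255).astype(np.uint8))
E
```

```text
t 7.65 q [ 35.2 -17.1  -2.  123.5 -18.2  45.   33.6] F tool [ 0.1  1.  -0.2] Tq [-0.1  -0.05  0.85] w 27.4
tcp in spot mm [ 32.9  -5.4 108.3] rot err deg(tool) [0.3 0.1 0.3] [ 0.47648348 -0.24751328  0.23923119]
```

View pics/g1.png

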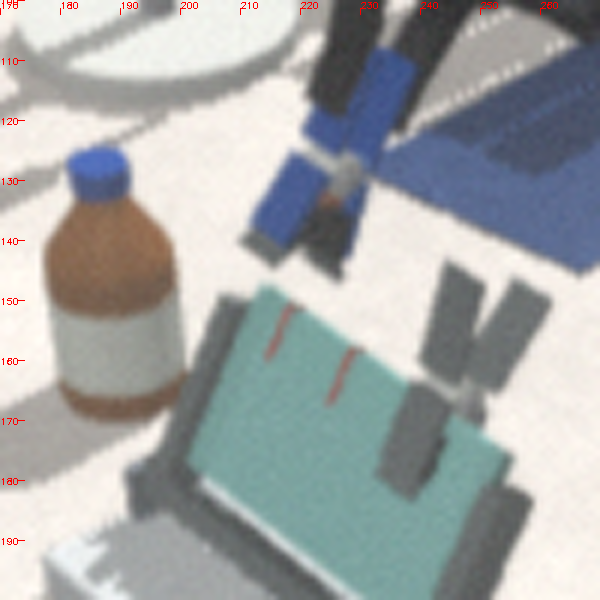

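View pics/g2.png

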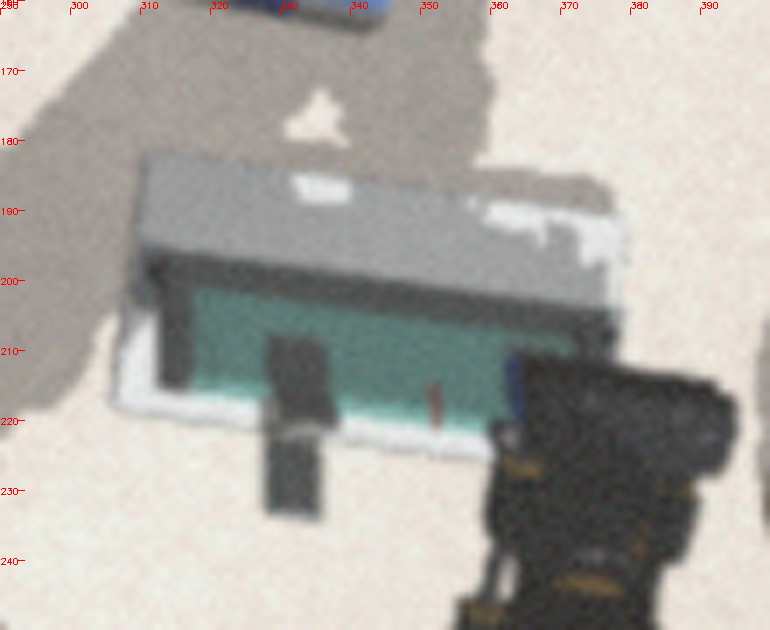

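>>> {"name": "carry_out", "arguments": {
  "targets": [
    [[-11,2,2],[0,0,0]],
    [[-11,2,2],[0,0,0]],
    [[-11,2,1],[0,0,0]],
    [[0,0,0],[0,0,0]]
  ]
}}

```text
time_s: 8.15
tool_pos: [0.4611, -0.2436, 0.2101]
tool_rot: [-89.9, -31.7, -9.0]
force: [-0.2, 0.0, -0.7]
grip_width: 0.0278
```

```bash
python3 -c "
from st import *
st()"
```

```text
t 8.15 q [ 44.6 -17.2  -8.9 126.7 -23.8  43.8  39.9] F tool [-0.6  0.5 -0. ] Tq [-0.09 -0.03  0.8 ] w 27.8
tcp in spot mm [ 4.1 -4.  92. ] rot err deg(tool) [-0.2  0.2 -0.2] [ 0.46110966 -0.243567    0.21012669]
```

Run:
```python
from st import *
s=env.read_camera("scene"); t=env.read_camera("top")
np.save("s2.npy",s)
crop("scene",190,110,75,75,9,"pics/g3.png",np.clip(s*1.3,0,255).astype(np.uint8))
st()
```

```text
t 8.25 q [ 44.6 -17.2  -8.9 126.5 -23.8  43.8  39.9] F tool [-0.3 -0.4 -0.2] Tq [-0.12 -0.01  0.79] w 27.8
tcp in spot mm [ 6.  -4.2 92.8] rot err deg(tool) [-0.2  0.2 -0.1] [ 0.46228082 -0.24397264  0.21192072]
```

View pics/g3.png

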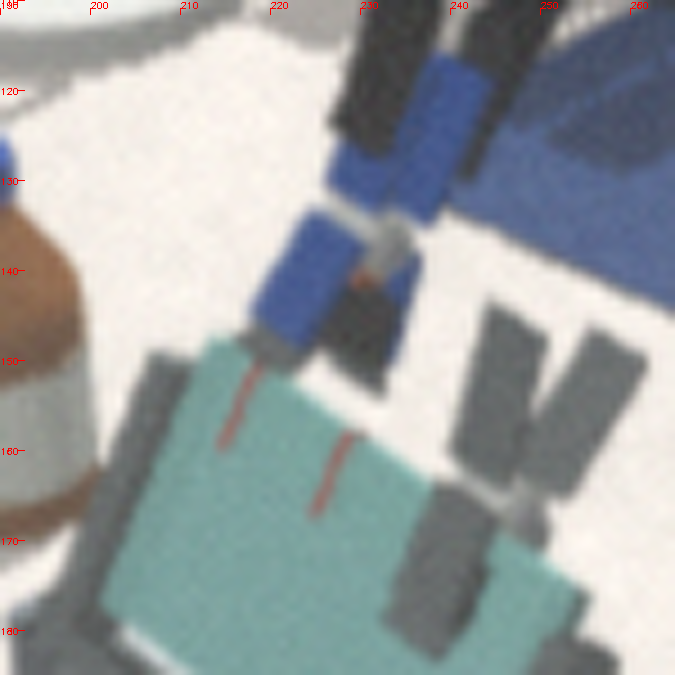

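Run:
```python
from st import *
s=np.load("s2.npy"); p,r=cur()
x0,y0,w,h,F=190,110,75,75,9
c=cv2.resize(np.clip(s[y0:y0+h,x0:x0+w,::-1]*1.3,0,255).astype(np.uint8),None,fx=F,fy=F,interpolation=cv2.INTER_CUBIC)
def C(X): X=np.array(X)/1e3; return p+r.apply([X[0],.0216-X[2],X[1]])
def G(X): return sp+Rs@(np.array(X)/1e3)
def ln(P,Q,col):
    q=(proj("scene",np.array([P,Q]))-[x0,y0]+.5)*F-.5; cv2.line(c,tuple(int(v) for v in q[0]),tuple(int(v) for v in q[1]),col,1)
for x in (14,-14):
    for a,b in (((x,-13,58),(x,13,58)),((x,13,58),(x,13,8)),((x,-13,58),(x,-13,8)),((x,13,8),(x,-13,8))): ln(C(a),C(b),(0,255,255))
for sg in (1,-1):
    a,b,cc,d=[(sg*7.5,-13,-18),(sg*7.5,13,-18),(sg*12,13,-40),(sg*12,-13,-40)]
    for u,v in ((a,b),(b,cc),(cc,d),(d,a)): ln(C(u),C(v),(0,0,255))
ln(C((0,-13,0)),C((0,13,0)),(255,0,255)); ln(C((0,0,0)),C((0,0,-50)),(255,0,255))
for y in (-24,0,24): ln(G((4,y,12.9)),G((4,y,-16)),(0,255,0)); ln(G((4,y,12.9)),G((-4,y,12.9)),(0,255,0))
ln(G((4,-46,12.9)),G((4,136,12.9)),(0,255,0))
cv2.imwrite("pics/g4.png",c)
```

```text
(no output)
```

View pics/g4.png

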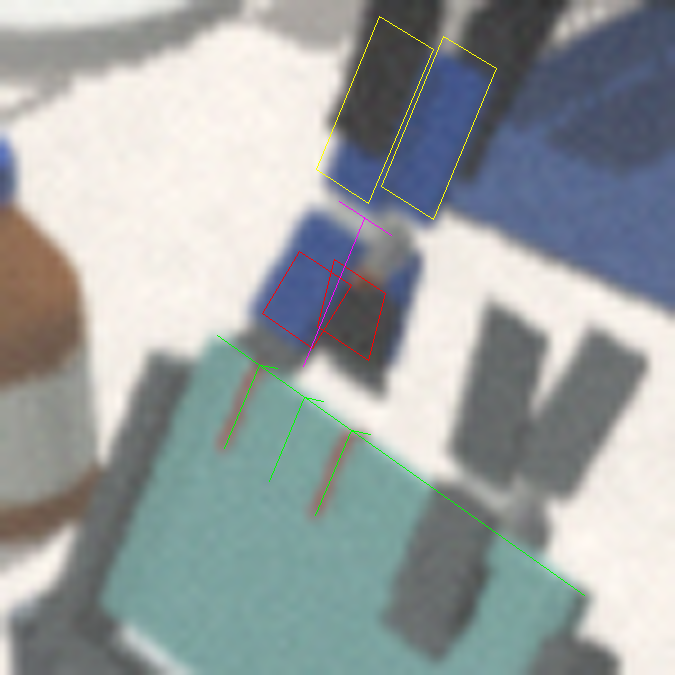

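>>> {"name": "carry_out", "arguments": {
  "targets": [
    [[-5,0,3],[0,0,0]],
    [[0,0,0],[0,0,0]],
    [[0,0,0],[0,0,0]]
  ]
}}

```text
time_s: 8.55
tool_pos: [0.4609, -0.2425, 0.2083]
tool_rot: [-89.9, -31.7, -9.0]
force: [-0.3, -0.1, -1.2]
grip_width: 0.0275
```

```bash
python3 -c "
from st import *
st()"
```

```text
t 8.55 q [ 44.7 -17.2  -9.1 127.  -24.   43.5  40.1] F tool [-0.9  0.9 -0.1] Tq [-0.11 -0.05  0.85] w 27.5
tcp in spot mm [ 2.8 -3.  90.6] rot err deg(tool) [-0.2  0.2 -0.2] [ 0.46088449 -0.24248694  0.2083057 ]
```

>>> {"name": "carry_out", "arguments": {
  "targets": [
    [[-2,5,1],[0,0,0]],
    [[0,5,1],[0,0,0]],
    [[0,0,0],[0,0,0]]
  ]
}}

```text
time_s: 8.85
tool_pos: [0.4643, -0.2407, 0.1975]
tool_rot: [-89.9, -31.6, -9.0]
force: [0.4, 0.1, -1.1]
grip_width: 0.0272
```

```bash
python3 -c "
from st import *
st()"
```

```text
t 8.85 q [ 44.5 -16.3  -9.5 127.6 -24.2  42.   40. ] F tool [-0.2  1.1  0.2] Tq [-0.09 -0.06  0.89] w 27.2
tcp in spot mm [-0.3 -0.7 79.8] rot err deg(tool) [-0.3  0.2 -0.3] [ 0.46434635 -0.24072421  0.19752965]
```

Run:
```python
from st import *
s=env.read_camera("scene"); t=env.read_camera("top")
a=np.clip(s*1.3,0,255).astype(np.uint8)
crop("scene",195,115,60,60,11,"pics/h1.png",a)
st()
```

```text
t 8.95 q [ 44.5 -16.4  -9.5 127.5 -24.2  42.   40. ] F tool [ 0.3 -0.1  0.6] Tq [-0.11 -0.03  0.78] w 27.3
tcp in spot mm [ 0.3 -1.1 80.4] rot err deg(tool) [-0.2  0.2 -0.2] [ 0.46448887 -0.2411286   0.19830408]
```

View pics/h1.png

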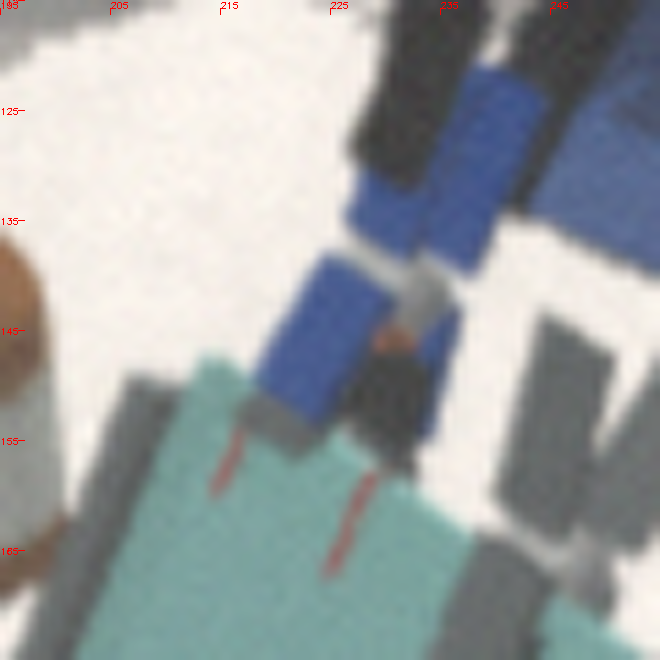

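>>> {"name": "carry_out", "arguments": {
  "targets": [
    [[0,5,0],[0,0,0]],
    [[0,5,0],[0,0,0]],
    [[0,5,1],[0,0,0]],
    [[0,0,0],[0,0,0]],
    [[0,0,0],[0,0,0]]
  ]
}}

```text
time_s: 9.45
tool_pos: [0.4724, -0.2413, 0.1856]
tool_rot: [-89.9, -31.7, -9.0]
force: [0.7, 0.4, -0.7]
grip_width: 0.0279
```

```bash
python3 -c "
from st import *
st()"
```

```text
t 9.45 q [ 44.2 -14.7 -10.  127.8 -24.4  39.9  40. ] F tool [0.2 1.  0.5] Tq [-0.08 -0.1   0.79] w 27.9
tcp in spot mm [ 0.3  0.  65.4] rot err deg(tool) [-0.2  0.2 -0.2] [ 0.47243295 -0.24132813  0.18555232]
```

>>> {"name": "carry_out", "arguments": {
  "targets": [
    [[0,3,0],[0,0,0]],
    [[0,3,0],[0,0,0]],
    [[0,2,0],[0,0,0]],
    [[0,0,0],[0,0,0]],
    [[0,0,0],[0,0,0]]
  ]
}}

```text
time_s: 9.95
tool_pos: [0.4766, -0.2421, 0.179]
tool_rot: [-89.9, -31.7, -9.0]
force: [-0.8, -0.1, -1.4]
grip_width: 0.0277
```

Run:
```python
from st import *
st()
s=env.read_camera("scene"); st()
crop("scene",195,115,60,60,11,"pics/h2.png",np.clip(s*1.3,0,255).astype(np.uint8))
st()
```

```text
t 9.95 q [ 44.  -13.7 -10.2 127.9 -24.5  38.8  40.1] F tool [-1.4  0.8 -0.3] Tq [-0.09 -0.03  0.86] w 27.7
tcp in spot mm [ 0.4 -0.1 57.6] rot err deg(tool) [-0.2  0.2 -0.2] [ 0.47661078 -0.24209327  0.17900776]
t 10.0 q [ 44.  -13.7 -10.2 127.9 -24.5  38.8  40.1] F tool [ 0.2  0.2 -0.5] Tq [-0.07 -0.02  0.79] w 27.5
tcp in spot mm [ 0.5 -0.1 57.7] rot err deg(tool) [-0.2  0.2 -0.2] [ 0.47664742 -0.24211246  0.17912261]
t 10.0 q [ 44.  -13.7 -10.2 127.9 -24.5  38.8  40.1] F tool [ 0.2  0.2 -0.5] Tq [-0.07 -0.02  0.79] w 27.5
tcp in spot mm [ 0.5 -0.1 57.7] rot err deg(tool) [-0.2  0.2 -0.2] [ 0.47664742 -0.24211246  0.17912261]
```

View pics/h2.png

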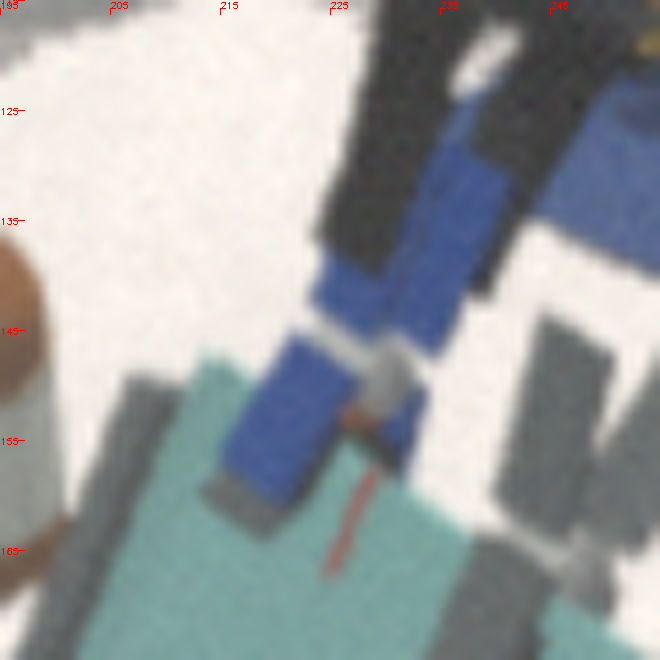

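>>> {"name": "carry_out", "arguments": {
  "targets": [
    [[0,2,0],[0,0,0]],
    [[0,2,0],[0,0,0]],
    [[0,0,0],[0,0,0]],
    [[0,0,0],[0,0,0]]
  ]
}}

```text
time_s: 10.4
tool_pos: [0.4787, -0.2424, 0.1756]
tool_rot: [-89.9, -31.7, -9.0]
force: [-0.5, 0.4, -0.5]
grip_width: 0.0275
```

```bash
cat >> st.py <<'E'
def av(n=6):
    F=[]
    for _ in range(n):
        env.read_camera("scene"); o=env.get_obs(); p,r=cur(); F.append(np.r_[r.inv().apply(o["force"]),r.inv().apply(o["wrist_torque"]),Rs.T@(o["tool_pos"]-sp)*1e3,o["grip_width"]*1e3])
    F=np.mean(F,0); print("t",round(o["time_s"],2),"F",np.round(F[:3],2),"T",np.round(F[3:6],2),"pos",np.round(F[6:9],2),"w",round(F[9],2))
E
python3 -c "
from st import *
av()"
```

```text
t 10.7 F [-0.83  1.11  0.16] T [-0.1  -0.06  0.82] pos [ 0.47 -0.08 53.66] w 27.62
```

>>> {"name": "carry_out", "arguments": {
  "targets": [
    [[0,2,0],[0,0,0]],
    [[0,0,0],[0,0,0]]
  ]
}}

```text
time_s: 10.9
tool_pos: [0.4797, -0.2427, 0.1739]
tool_rot: [-89.9, -31.7, -9.0]
force: [-1.5, -0.7, 0.1]
grip_width: 0.028
```

```bash
python3 -c "
from st import *
av()"
```

```text
t 11.2 F [-0.85 -1.04 -0.49] T [-0.14 -0.07  0.95] pos [ 0.43 -0.15 51.67] w 27.53
```

>>> {"name": "carry_out", "arguments": {
  "targets": [
    [[0,2,0],[0,0,0]],
    [[0,0,0],[0,0,0]]
  ]
}}

```text
time_s: 11.4
tool_pos: [0.4807, -0.2428, 0.172]
tool_rot: [-89.9, -31.7, -9.0]
force: [-2.2, 0.8, 0.1]
grip_width: 0.0278
```

```bash
python3 -c "
from st import *
av()"
```

```text
t 11.7 F [-2.42 -1.76 -0.42] T [-0.21 -0.04  1.17] pos [ 0.25 -0.12 49.6 ] w 27.63
```

>>> {"name": "carry_out", "arguments": {
  "targets": [
    [[0,1.5,0],[0,0,0]],
    [[0,0,0],[0,0,0]]
  ]
}}

```text
time_s: 11.9
tool_pos: [0.4814, -0.2429, 0.1708]
tool_rot: [-89.9, -31.7, -9.0]
force: [-3.3, -0.6, 0.9]
grip_width: 0.0277
```

```bash
python3 -c "
from st import *
av()"
```

```text
t 12.2 F [-2.5  -2.59 -0.51] T [-0.22 -0.06  1.34] pos [ 0.24 -0.07 48.1 ] w 27.55
```

>>> {"name": "carry_out", "arguments": {
  "targets": [
    [[0,1,0],[0,0,0]],
    [[0,0,0],[0,0,0]]
  ]
}}

```text
time_s: 12.4
tool_pos: [0.482, -0.2429, 0.1701]
tool_rot: [-89.9, -31.7, -9.0]
force: [-3.9, 0.9, 1.5]
grip_width: 0.0282
```

```bash
python3 -c "
from st import *
av()"
```

```text
t 12.7 F [-3.1  -3.23 -0.54] T [-0.21 -0.03  1.45] pos [ 3.100e-01 -4.000e-02  4.713e+01] w 27.6
```

>>> {"name": "carry_out", "arguments": {
  "targets": [
    [[-1.5,0,0],[0,0,0]],
    [[0,0,0],[0,0,0]]
  ]
}}

```text
time_s: 12.9
tool_pos: [0.4816, -0.2429, 0.1702]
tool_rot: [-90.0, -31.8, -9.0]
force: [-1.0, 0.4, 2.0]
grip_width: 0.0276
```

```bash
python3 -c "
from st import *
av()"
```

```text
t 13.2 F [ 0.6  -2.19  0.09] T [-0.05 -0.08  0.48] pos [-1.000e-02 -1.000e-01  4.741e+01] w 27.73
```

>>> {"name": "carry_out", "arguments": {
  "targets": [
    [[0,1.5,0],[0,0,0]],
    [[0,0,0],[0,0,0]]
  ]
}}

```text
time_s: 13.4
tool_pos: [0.4819, -0.2432, 0.1695]
tool_rot: [-89.9, -31.8, -9.0]
force: [-8.0, 2.3, 10.5]
grip_width: 0.028
```

```bash
python3 -c "
from st import *
av()"
```

```text
t 13.7 F [ -1.14 -13.1    1.36] T [ 0.34 -0.07  0.92] pos [-1.000e-02 -2.300e-01  4.664e+01] w 27.67
```

>>> {"name": "carry_out", "arguments": {
  "targets": [
    [[0,1.5,0],[0,0,0]],
    [[0,0,0],[0,0,0]]
  ]
}}

```text
time_s: 13.9
tool_pos: [0.4824, -0.2434, 0.1692]
tool_rot: [-89.9, -31.8, -9.0]
force: [-16.5, 5.9, 19.6]
grip_width: 0.0276
```

Run:
```python
from st import *
av()
s=env.read_camera("scene")
crop("scene",195,115,60,60,11,"pics/h3.png",np.clip(s*1.3,0,255).astype(np.uint8))
```

```text
t 14.2 F [ -3.96 -24.79   2.9 ] T [ 0.68 -0.06  1.62] pos [ 0.27 -0.47 46.09] w 27.4
```

View pics/h3.png

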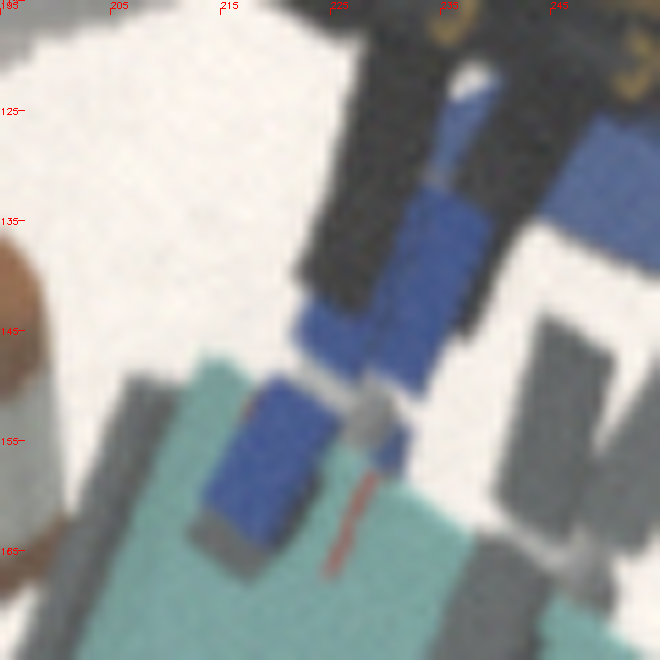

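>>> {"name": "carry_out", "arguments": {
  "targets": [
    [[-1,0,0],[0,0,0]],
    [[0,0.5,0],[0,0,0]]
  ],
  "jaw": 0.38
}}

```text
time_s: 14.45
tool_pos: [0.4823, -0.2437, 0.1682]
tool_rot: [-90.0, -31.9, -9.0]
force: [-11.4, 2.5, 15.9]
grip_width: 0.0323
```

```bash
python3 -c "
from st import *
av(3)"
```

```text
t 14.6 F [ -1.3  -16.12   0.86] T [ 0.21 -0.04  0.97] pos [-0.38 -0.86 45.18] w 32.87
```

>>> {"name": "carry_out", "arguments": {
  "targets": [
    [[0,0.5,0],[0,0,0]],
    [[0,0.5,0],[0,0,0]]
  ],
  "jaw": 0.44
}}

```text
time_s: 14.8
tool_pos: [0.4826, -0.244, 0.1669]
tool_rot: [-90.0, -31.8, -9.0]
force: [-11.0, 1.8, 12.6]
grip_width: 0.0376
```

```bash
python3 -c "
from st import *
av(3)"
```

```text
t 14.95 F [ -1.63 -14.37   0.92] T [ 0.05 -0.04  0.97] pos [-0.87 -0.96 43.89] w 38.35
```

>>> {"name": "carry_out", "arguments": {
  "targets": [
    [[0,0.5,0],[0,0,0]],
    [[0,0.5,0],[0,0,0]]
  ],
  "jaw": 0.5
}}

```text
time_s: 15.15
tool_pos: [0.4835, -0.2441, 0.1661]
tool_rot: [-90.0, -31.9, -9.0]
force: [-7.2, 1.9, 10.2]
grip_width: 0.0426
```

Run:
```python
from st import *
av(3)
s=env.read_camera("scene")
crop("scene",195,115,60,60,11,"pics/i1.png",np.clip(s*1.3,0,255).astype(np.uint8))
```

```text
t 15.3 F [ -0.12 -10.77   0.58] T [ 0.04 -0.02  0.55] pos [-0.39 -0.87 42.79] w 43.31
```

View pics/i1.png

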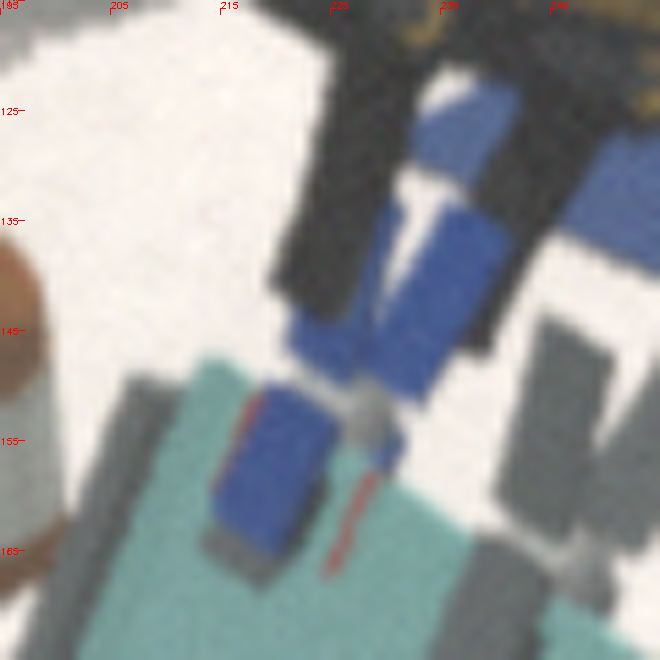

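>>> {"name": "carry_out", "arguments": {
  "targets": [
    [[0,0.5,0],[0,0,0]],
    [[0,0.5,0],[0,0,0]]
  ],
  "jaw": 0.55
}}

```text
time_s: 15.55
tool_pos: [0.4843, -0.2441, 0.1653]
tool_rot: [-90.0, -31.9, -9.0]
force: [-6.0, 1.8, 9.7]
grip_width: 0.047
```

```bash
python3 -c "
from st import *
av(3)"
```

```text
t 15.7 F [ 0.45 -8.51  0.9 ] T [ 0.04 -0.03  0.37] pos [-0.19 -0.74 41.64] w 47.51
```

>>> {"name": "carry_out", "arguments": {
  "targets": [
    [[0,0.5,0],[0,0,0]],
    [[0,0.5,0],[0,0,0]]
  ],
  "jaw": 0.6
}}

```text
time_s: 15.9
tool_pos: [0.4845, -0.2437, 0.1632]
tool_rot: [-90.0, -31.8, -9.0]
force: [0.8, 0.5, 2.8]
grip_width: 0.0515
```

Run:
```python
from st import *
av(3)
s=env.read_camera("scene")
crop("scene",195,115,60,60,11,"pics/i2.png",np.clip(s*1.3,0,255).astype(np.uint8))
```

```text
t 16.05 F [ 2.44 -2.76 -0.21] T [-0.18 -0.04  0.12] pos [-1.42 -0.28 39.75] w 51.84
```

View pics/i2.png

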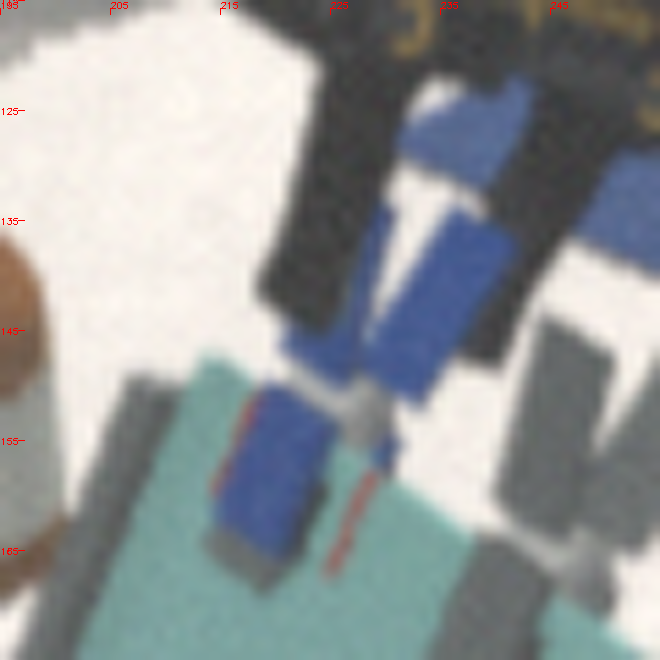

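>>> {"name": "carry_out", "arguments": {
  "targets": [
    [[1,0,0],[0,0,0]],
    [[0,0,0],[0,0,0]],
    [[0,0,0],[0,0,0]]
  ],
  "jaw": 0.75
}}

```text
time_s: 16.4
tool_pos: [0.4839, -0.2427, 0.1617]
tool_rot: [-89.8, -31.6, -9.0]
force: [-0.6, -0.9, -0.6]
grip_width: 0.0636
```

Run:
```python
from st import *
av(4)
s=env.read_camera("scene")
crop("scene",195,115,60,60,11,"pics/i3.png",np.clip(s*1.3,0,255).astype(np.uint8))
```

```text
t 16.6 F [-0.2   0.01 -0.25] T [-0.08 -0.03  0.66] pos [-2.09  0.34 39.22] w 64.68
```

View pics/i3.png

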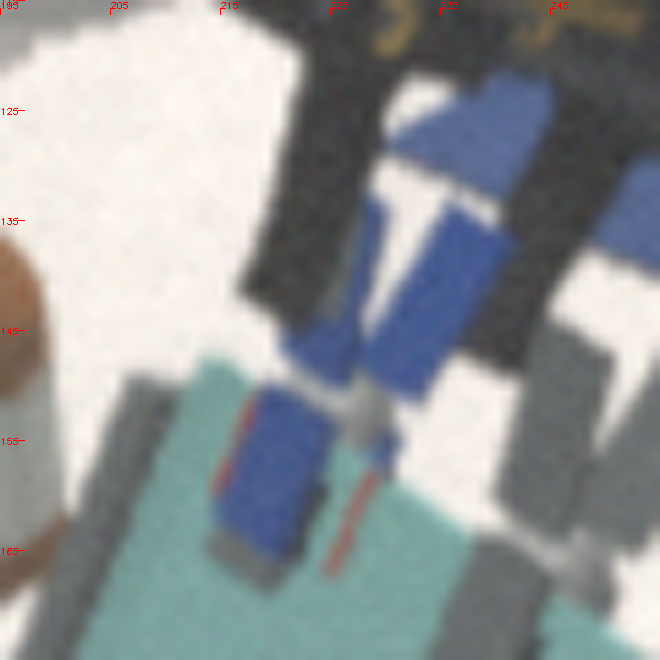

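>>> {"name": "carry_out", "arguments": {
  "targets": [
    [[2,0,0],[0,0,0]],
    [[0,0,0],[0,0,0]],
    [[0,0,0],[0,0,0]],
    [[0,-5,0],[0,0,0]],
    [[0,-10,0],[0,0,0]],
    [[0,-10,0],[0,0,0]],
    [[0,-10,0],[0,0,0]],
    [[0,-7,0],[0,0,0]],
    [[0,0,0],[0,0,0]]
  ],
  "jaw": 1
}}

```text
time_s: 17.55
tool_pos: [0.4647, -0.2408, 0.2015]
tool_rot: [-90.0, -31.8, -9.0]
force: [0.3, 0.1, -0.7]
grip_width: 0.0874
```

Run:
```python
from st import *
st(); av(4)
s=env.read_camera("scene"); t=env.read_camera("top")
crop("scene",180,110,75,75,9,"pics/j1.png",np.clip(s*1.3,0,255).astype(np.uint8))
crop("scene",280,180,110,110,6,"pics/j2.png",s)
a=np.load("s.npy")
for n,q in (("glass",(140,240,170,270)),("rail",(200,300,290,390))):
    d=np.abs(s[q[0]:q[1],q[2]:q[3]].astype(int)-a[q[0]:q[1],q[2]:q[3]]).sum(2)>90; cv2.imwrite(f"pics/diff_{n}.png",cv2.resize((d*255).astype(np.uint8),None,fx=5,fy=5))
```

```text
t 17.55 q [ 44.6 -16.7  -9.6 127.4 -24.1  42.2  39.9] F tool [-0.2  0.7  0.1] Tq [-0.14 -0.03  0.67] w 87.4
tcp in spot mm [ 2.1 -0.7 83. ] rot err deg(tool) [-0.1  0.2 -0. ] [ 0.46468782 -0.24082496  0.20153429]
t 17.75 F [-0.01  0.   -0.04] T [-0.07 -0.04  0.65] pos [ 1.11 -0.21 81.82] w 87.05
```

View pics/j1.png

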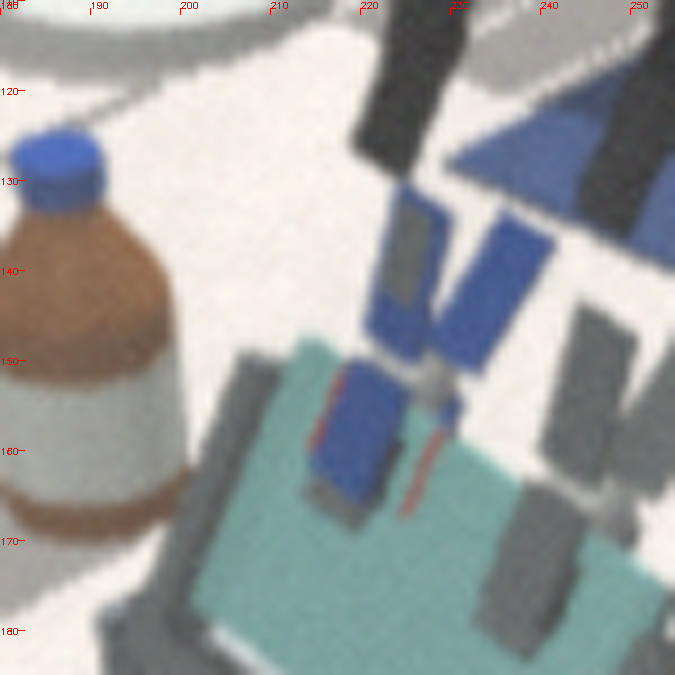

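View pics/j2.png

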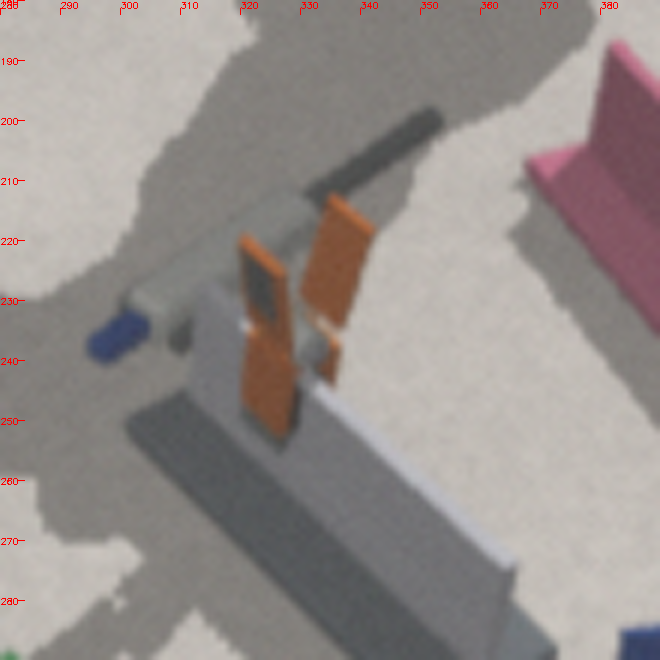

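View pics/diff_glass.png

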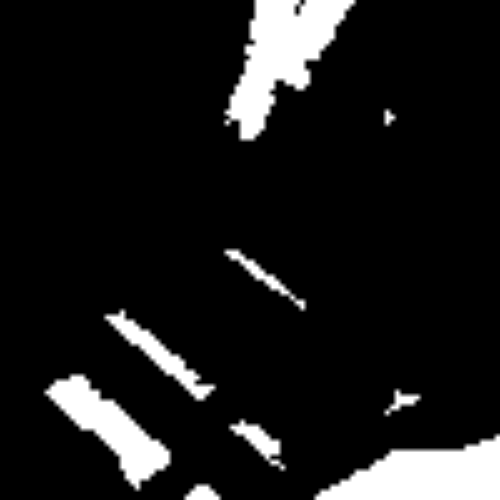

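Run:
```python
from st import *
s=env.read_camera("scene")
crop("scene",195,115,60,60,11,"pics/k1.png",np.clip(s*1.3,0,255).astype(np.uint8))
ref={n:cv2.imread(f"pics/{n}.png",0).astype(np.float32) for n in ("h3","i1","i2","i3","k1")}
for n in ("h3","i1","i2","i3"):
    T=ref[n][330:490,270:420]; m=cv2.matchTemplate(ref["k1"],T,cv2.TM_CCOEFF_NORMED); _,v,_,l=cv2.minMaxLoc(m); print(n,"clip shift px",(l[0]-270)/11,(l[1]-330)/11,round(v,3))
T=ref["h3"][480:600,310:640]; m=cv2.matchTemplate(ref["k1"],T,cv2.TM_CCOEFF_NORMED); _,v,_,l=cv2.minMaxLoc(m); print("glass shift",(l[0]-310)/11,(l[1]-480)/11,v)
a=np.clip(np.load("s.npy")*1.3,0,255).astype(np.uint8); crop("scene",195,115,60,60,11,"pics/k0.png",a)
m=cv2.matchTemplate(cv2.imread("pics/k0.png",0).astype(np.float32),T,cv2.TM_CCOEFF_NORMED); _,v,_,l=cv2.minMaxLoc(m); print("glass vs start",(l[0]-310)/11,(l[1]-480)/11,v)
T=s[205:260,315:345]; m=cv2.matchTemplate(np.load("s.npy"),T,cv2.TM_CCOEFF_NORMED); print("orange",cv2.minMaxLoc(m)[3],"expected (315,205)")
st()
```

```text
h3 clip shift px -0.8181818181818182 0.5454545454545454 0.942
i1 clip shift px -0.36363636363636365 0.0 0.983
i2 clip shift px -0.09090909090909091 -0.09090909090909091 0.991
i3 clip shift px 0.0 0.0 0.997
glass shift 0.09090909090909091 0.09090909090909091 0.9910001158714294
glass vs start 0.0 -0.09090909090909091 0.9675715565681458
orange (315, 205) expected (315,205)
t 17.9 q [ 44.5 -16.5  -9.6 127.5 -24.1  42.2  39.9] F tool [ 0.1 -0.4  0.4] Tq [-0.07 -0.04  0.66] w 86.7
tcp in spot mm [ 0.7  0.  81.3] rot err deg(tool) [-0.2  0.2 -0.2] [ 0.46449022 -0.24003886  0.19923858]
```

```bash
python3 -c "
from cell import env
print(env.sign_off())"
```

```text
the job is handed in; nothing more can be done
None
```

The blue clip is on the glass between the red lines, clipped on with its foot pushed home. I handed the job in at about 18 s of the 53 s allowed; sign-off reports no verdict.

**What I did**
- I squeezed the blue clip fully open (fingers about 28 mm apart) and lifted it off the rail. Then I carried it over the grey clip and lowered it squeezed over the glass edge.
- The foot first pressed on the glass at a tool height of about 53 mm above the spot along the glass. The hard stop came about 6 mm further down, where the force rose to 25 N, under the 60 N limit.
- I opened the fingers in small steps while following the clip down at 16 to 3 N, then backed off.

**Last checks**
- **Clip:** It shifted less than 0.1 px after the last pressed step. It sits square, with its white middle against the edge, by eye in the pictures.
- **Side-to-side position:** The tool was within about 1 mm of the middle between the red lines when it let go. My estimate of where the lines are is only good to about 2 mm.
- **Glass and orange clip:** In the scene pictures the glass matched the start to within 0.1 px. The orange clip had not moved at whole-pixel precision.
- **Gripper:** It is open and clear, with no force on the tool.

**Not checked or off plan**
- The foot's depth was judged from force and pictures, not measured directly.
- I did not measure the bystanders; none was touched that I could see.
- Joint 2 reached its range limit on the way in, so I came to the glass by a different path.
- The two cameras disagreed by about 2 to 4 mm on some points.

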